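# Oil the split griddle and load the arepas by length

## Task

Oil the griddle: take the pastry brush from its rest, dip its bristles well into the open oil cup without ramming them, wipe them over the plate along the whole rear zone from its left end to its right end (the drip drawer side), dip again, wipe the front zone likewise, and lay the brush back in its rest. Only when the brush is back, load the arepas from the board, however many there are: the long ones in the deep rear zone, the short ones in the front zone, each flat on the plate, pointing front to back, not touching its neighbours and clear of ridge and rim. Do not push the cup or the other things on the counter about.

Things in the scene. Friction and masses are not known exactly. Their poses are not given: they have to be found in the camera images.
- griddle: fixed electric griddle, 280 mm deep (x), 306 wide (y), left or right on the counter, a little turned; knobs on its front, drip drawer on its right (-y). Dark steel plate 45 mm above the counter, 7 mm rim round it (top at 52), a ridge 6 mm high, 8 thick, from left to right parts a deep rear from a shallow front zone. Origin: centre of underside; x to its rear, away from the robot, y left, z up
- rear_zone (a point): centre of the rear zone, on the plate's surface (58.5 mm behind the griddle's origin, 45 up); axes as the griddle's. The zone is 150 mm deep (x) by 294 wide (y) between ridge and rim
- front_zone (a point): centre of the front zone, on the plate's surface (79 mm in front of the griddle's origin, 45 up); axes as the griddle's. The zone is 109 mm deep (x) by 294 wide (y)
- board: wooden board, fixed, 290 (x) by 320 (y) by 14 mm thick, without a rim; the arepas start on it, in two rows of up to three. Origin: centre of its underside, so its top is at z = 14 mm
- arepa_long1: an oblong corn arepa, LONG: 116 mm long, 40 wide, 20 thick, flat faces, half-round ends, 95 g; lies flat on the board at the start, or is absent in this run. Origin: centre of its underside; x along its length, z up
- arepa_long2: an oblong corn arepa, LONG: 116 mm long, 40 wide, 20 thick, flat faces, half-round ends, 95 g; lies flat on the board at the start, or is absent in this run. Origin: centre of its underside; x along its length, z up
- arepa_long3: an oblong corn arepa, LONG: 116 mm long, 40 wide, 20 thick, flat faces, half-round ends, 95 g; lies flat on the board at the start, or is absent in this run. Origin: centre of its underside; x along its length, z up
- arepa_short1: an oblong corn arepa, SHORT: 76 mm long, 40 wide, 20 thick, flat faces, half-round ends, 60 g; lies flat on the board at the start, or is absent in this run. Origin: centre of its underside; x along its length, z up
- arepa_short2: an oblong corn arepa, SHORT: 76 mm long, 40 wide, 20 thick, flat faces, half-round ends, 60 g; lies flat on the board at the start, or is absent in this run. Origin: centre of its underside; x along its length, z up
- arepa_short3: an oblong corn arepa, SHORT: 76 mm long, 40 wide, 20 thick, flat faces, half-round ends, 60 g; lies flat on the board at the start, or is absent in this run. Origin: centre of its underside; x along its length, z up
- brush_rest: fixed steel brush rest: 4 mm base plate 110 by 62 mm; two saddles across it, 8 mm thick, at x = -35 and +45 mm, their seats 26 mm above the counter, with cheeks 44 mm apart that reach up to 36 mm. The brush's bristles stick out over its robot side. Origin: on the counter; x along the rest, away from the robot
- brush: flat pastry brush, 200 mm, 80 g, in the rest's saddles, bristles towards the robot, its origin within 8 mm of above the rest's. Wooden handle 22 wide, 16 thick, x = -48 to +90 mm; steel ferrule 34 wide; stiff bristles 34 wide, 11 thick, x = -70 to -110. Origin: underside of the handle, near the balance point; x along the handle, away from the bristles, z up
- brush_tip (a point): middle of the bristles' end face, at (-110, 0, 8) mm in the brush's frame; axes as the brush's
- oil_cup: small open white ceramic cup, loose, 0.4 kg, 56 mm high, 92 across at the mouth, wall 5 (82 free at the mouth, 76 near the floor), floor 7 thick; stands between board and griddle, on the robot's side of the brush; looks empty. Origin: centre of its underside, z up
- cup_mouth (a point): centre of the cup's mouth, level with the rim, 56 mm above its foot; z up
- turner: black silicone turner, 340 mm long, lying at the left side; bystander
- tongs: steel spring tongs, 290 mm long, lying at the right side; bystander
- tortilla_keeper: round green plastic tortilla keeper with a snap latch, 180 mm across, 78 high, at the left side; bystander
- butter_dish: lidded white ceramic butter dish, 105 by 180 mm, 85 high, at the far side; bystander
- salt_shaker: glass salt shaker with steel cap, 44 mm across, 86 high, at the far side; bystander
- oil_bottle: small green glass oil bottle, 58 mm across, 155 high, at the far side; bystander
- pinch_bowl: small steel pinch bowl, 68 mm across, 28 high, at the far side; bystander
Mind the look-alikes: they are no part of the job. What is shaped like the arepa_short1 but black or yellow is not meant.

How it is judged:
By the outcome, as a careful person would: the job done as asked, in the order asked, and still so for the second after the job is handed in, with the robot touching nothing.
Of arepa_long1, arepa_long2, arepa_long3, arepa_short1, arepa_short2, arepa_short3 only 3 to 6 are there at a start; the rules pass over those that are not, and their reading is None.
At some moment in a run one of arepa_long1, arepa_long2, arepa_long3, arepa_short1, arepa_short2, arepa_short3 may be knocked a few centimetres aside while the robot is not near it.
It also fails if it takes over 210 s, if anything falls off the work surface, if the arm or the gripper's body presses on something with over 40 N, if the wrist force passes 120 N, or if a joint passes its speed limit or range.

## Robot

A 6-joint arm with a two-finger parallel gripper is mounted at the origin on the work surface. World frame = base frame: x ahead of the robot, y to its left, z up, the work surface at z = 0. Lengths are in m, angles in rad, forces in N, time in s.
With the tool pointing down it reaches from about 0.35 to 0.85 m from the base axis. Payload 8.1 kg.
Tool frame: the origin (TCP) lies between the finger pads; the fingertips stand 25 mm ahead of it and the grasp point (between the pads) lies 6 mm ahead of it; z points along the fingers, y is the line along which they close (so a half turn about z gives the same grasp; the last joint's range is limited). The gripper opens to 93 mm and grips with 3 to 60 N. Pads are 15 mm wide; open, the fingers measure 128 mm over their backs; the gripper's body (75 mm by 188 mm) begins 65 mm behind the grasp point.
Start: joints at [1.05, 0.13, 1.488, -0, 1.523, -0.085], TCP at [0.253, 0.544, 0.244] pointing down, gripper open.
Joint ranges: [-2.96, 2.96], [-0.89, 2.26], [0.02, 2.5], [-1.34, 4.48], [0, 2.73], [-2.66, 2.66]. Speed limits (rad/s): [2.39, 2.39, 2.79, 3.14, 3.14, 3.14].

## Interface

Orientations are given as a rotation vector (axis times angle).
In Python, from plant import robot gives the robot as it stands.
- The arm moves only by the tool arm_command, never from a script. Its argument "increments" is text: rows parted by semicolons, each of 5 numbers parted by spaces: the closure, from 0 (fully open) to 1 (shut), then the shift along the tool's x, y, z in mm, then the turn about the tool's z in rad. A call has 1 to 5 rows; each row is the pose to reach, as a shift and turn from the pose commanded when the call began, along the tool's axes at that moment; what a row does not reach only later rows make up. A row lasts 1/10 s, in which the tool goes at most 50 mm and 8.59 degrees, less where a joint would pass 70% of its speed; a pose out of reach is approached as far as the arm can. A call with a gripper value outside its range is refused whole. The fingers move at their own pace and stop on an object; "grip_force" is the grip in N (left out, the last holds). Time passes only in rows, so rows that repeat a pose let the fingers close. It gives the time, the measured TCP pose, the force, the opening and the grip force at its end, in the units of the state.
- robot.read_state(): the state, without advancing time (a new reading comes with each control period).
- robot.read_camera(name): name is "scene" or "top" or "wrist"; returns the picture (384x512x3 uint8, blue, green, red); there is no depth.
- robot.camera_model(name): a dict with "fx", "fy", "cx", "cy" (pixels), "eye" and "rotation" of the camera in the world. Camera axes: x right, y down, z forward; pixel columns grow to the right and rows downward; lengths in m; the calibration is good to about 2 mm. A picture is of the moment at which its call begins: read the wrist's pose just before it. camera_model takes no time and is no camera call; for the wrist camera it gives the pose at the moment of the call.
- robot.close_job(): hands the job in; it is judged then, once.
The state is a dict: "t": time; "q": joint angles; "dq": joint speeds; "joint_torque": joint torques, N m; "tool_pos": TCP position; "orientation": TCP orientation; "force": force on the tool from outside, world axes, zero at the start; "wrist_torque": the same for the moment, N m; "opening": finger opening in m; "gripper_force": force on a finger pad.
Only numpy, scipy, OpenCV 4.12 (cv2) and the standard library are available. Lean on these libraries where they do the work, as an engineer would, in place of code of your own. Each camera call takes 0.05 s, during which the arm holds its last target. There are 200 camera calls.

## Working session

There is one attempt and no reset: what is moved stays moved. The work goes in short steps, Python scripts to look and compute and a tool call to move; the robot and the scene stay as the last step left them, time stands still between calls to the robot, and variables do not carry over. Pictures are saved under pics/ and viewed, at most 14 in all, crops included, and the job is handed in when it is done.

Besides the shell and the picture viewer there is one more tool, called as name(argument=value, ...) on one line, values as JSON. arm_command: Moves the arm, as the interface text tells. Its arguments: {"type":"object","properties":{"increments":{"type":"string"},"grip_force":{"type":"number"}},"required":["increments"]}

```bash
ls; mkdir -p pics; python3 - <<'E'
from plant import robot
import cv2
s=robot.read_state(); print({k:s[k] for k in('t','tool_pos','orientation','opening','force')})
for n in('top','scene'):
    im=robot.read_camera(n); cv2.imwrite(f'pics/{n}0.png',im); print(n,robot.camera_model(n))
E
```

```text
pics
{'t': 0.0, 'tool_pos': array([0.25299349, 0.54348378, 0.24259836]), 'orientation': array([-6.79010452e-01, -3.06676331e+00,  2.71788226e-03]), 'opening': 0.09306673961991628, 'force': array([ 0.98187219, -0.2083282 , -0.83910445])}
top {'fx': 452.4761719096904, 'fy': 452.4761719096904, 'cx': 258.95846782228597, 'cy': 193.9919665204546, 'eye': array([ 0.35907521, -0.02208015,  1.47894706]), 'rotation': array([-2.13989387,  2.17632332, -0.10979683])}
scene {'fx': 426.14957279996105, 'fy': 426.14957279996105, 'cx': 249.62436629521136, 'cy': 189.1149651206883, 'eye': array([ 1.15126206, -0.53857696,  1.27499925]), 'rotation': array([-2.36349976, -1.01828557,  0.33891656])}
```

View pics/top0.png

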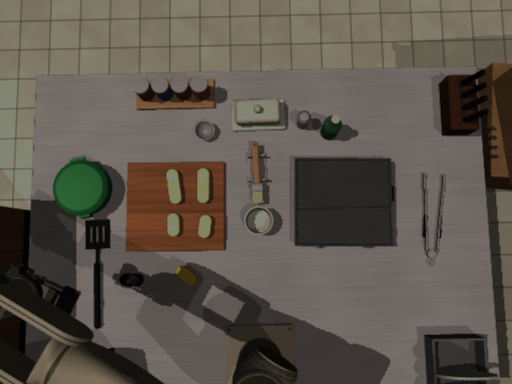

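View pics/scene0.png

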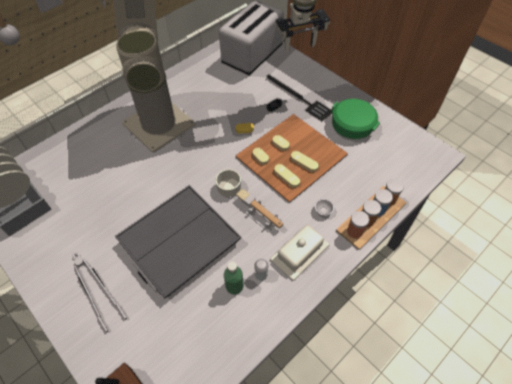

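The top view shows the long arepas at about (174,186) and (203,185) and the short ones at (173,225) and (205,227), all cream and on the board. The look-alikes, black at (131,280) and yellow at (187,275), are off the board. The brush is at (256,170), the cup at (259,220) and the griddle at (344,201). One enlarged crop will confirm this.

```bash
cat > h.py <<'E'
import numpy as np, cv2
from scipy.spatial.transform import Rotation as R
from plant import robot
def cast(cm,uv,z):
    uv=np.atleast_2d(uv).astype(float)
    d=np.c_[(uv[:,0]-cm['cx'])/cm['fx'],(uv[:,1]-cm['cy'])/cm['fy'],np.ones(len(uv))]
    r=np.array(cm['rotation']); M=R.from_rotvec(r).as_matrix() if r.size==3 else r
    d=d@M.T; e=np.array(cm['eye'])
    return (e+d*((z-e[2])/d[:,2])[:,None])[:,:2]
def blobs(mask,amin):
    mask=mask.astype(np.uint8)*255
    cs,_=cv2.findContours(mask,cv2.RETR_EXTERNAL,cv2.CHAIN_APPROX_NONE)
    return [c[:,0,:] for c in cs if cv2.contourArea(c)>amin]
def rect(p):
    """world contour (m) -> centre mm, long, short mm, angle of long axis deg"""
    (c,s,a)=cv2.minAreaRect((p*1000).astype(np.float32))
    if s[0]<s[1]: s=s[::-1]; a+=90
    a=(a+90)%180-90
    return np.round(c,1),np.round(s,1),round(a,1)
E
python3 - <<'E'
from h import *
im=cv2.imread('pics/top0.png'); cm=robot.camera_model('top')
print(R.from_rotvec(cm['rotation']).as_matrix().round(3))
hsv=cv2.cvtColor(im,cv2.COLOR_BGR2HSV)
for p in [(174,186),(203,185),(173,225),(205,227),(131,280),(187,275),(150,180),(256,155),(257,197),(257,183),(259,220),(344,180),(293,200),(100,230)]: print(p,hsv[p[1],p[0]])
c=cv2.resize(im[130:292,110:400],None,fx=2.75,fy=2.75,interpolation=cv2.INTER_CUBIC); cv2.imwrite('pics/crop1.png',c)
E
```

```text
[[-0.016 -0.994  0.113]
 [-1.     0.017  0.01 ]
 [-0.012 -0.112 -0.994]]
(174, 186) [ 32  77 133]
(203, 185) [ 33  82 133]
(173, 225) [ 33  42 133]
(205, 227) [ 32  84 134]
(131, 280) [30 16 16]
(187, 275) [ 21 187  60]
(150, 180) [ 11 172 104]
(256, 155) [ 15 137 112]
(257, 197) [ 23  78 125]
(257, 183) [13 90 96]
(259, 220) [ 36  27 134]
(344, 180) [10 19 40]
(293, 200) [12 28 92]
(100, 230) [30 46 11]
```

View pics/crop1.png

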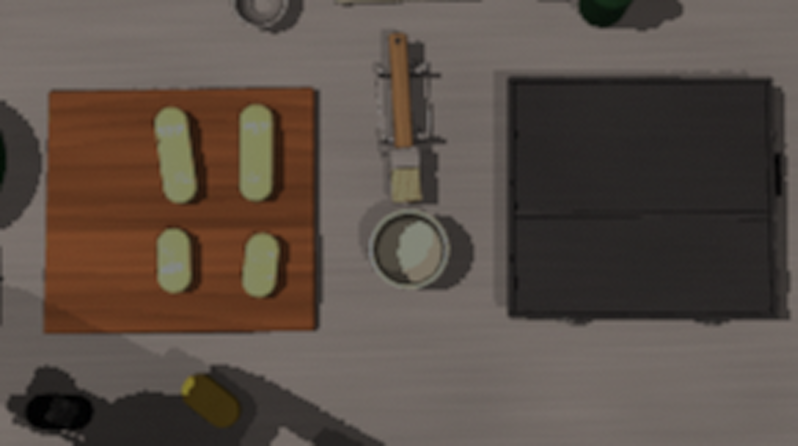

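The crop confirms four cream arepas on the board, two long in the rear row and two short in the front row. The yellow piece at crop (210,400) and the black one at (60,410) are decoys off the board. Next I measure.

```bash
python3 - <<'E'
from h import *
im=cv2.imread('pics/top0.png'); cm=robot.camera_model('top')
S=4; big=cv2.resize(im,None,fx=S,fy=S,interpolation=cv2.INTER_CUBIC); hsv=cv2.cvtColor(big,cv2.COLOR_BGR2HSV).astype(int)
H,Sa,V=hsv[...,0],hsv[...,1],hsv[...,2]
def W(c,z): return cast(cm,(c+.5)/S-.5,z)
def roi(x0,x1,y0,y1):
    m=np.zeros(H.shape,bool); m[y0*S:y1*S,x0*S:x1*S]=1; return m
board=roi(110,235,150,260)
print('board',[rect(W(c,.014)) for c in blobs(((H<18)|(H>24)&(V>90)&(Sa>30))&(Sa>100)&board,20000)])
for c in blobs((H>22)&(H<45)&(V>95)&board,1000): print('arepa',rect(W(c,.034)),'px',c.mean(0)/S)
for c in blobs((H<22)&(Sa>100)&(V>60)&roi(240,275,138,195),500): print('handle',rect(W(c,.042)))
for c in blobs((H>18)&(H<30)&(Sa>60)&(V>80)&roi(245,270,185,208),200): print('bristle',rect(W(c,.039)))
for c in blobs((V<66)&roi(288,396,150,250),20000):
    print('griddle',rect(W(c,.052))); print(W(cv2.boxPoints(cv2.minAreaRect(c.astype(np.float32))),.052).round(4).tolist())
# cup rim
m=(V>112)&roi(240,278,203,238)
for c in blobs(m,2000):
    h=cv2.convexHull(c.astype(np.int32))[:,0]
    w=W(h,.056); (x,r)=cv2.minEnclosingCircle((w*1000).astype(np.float32)); print('cup',x,r, cv2.fitEllipse((w*1000).astype(np.float32)))
E
```

```text
board [(array([491.3, 265.9]), array([319.8, 289.3]), 89.8)]
arepa (array([423.3, 168.9]), array([72.6, 38.8]), -6.8) px [204.65202703 226.18243243]
arepa (array([430.4, 269.5]), array([73. , 37.8]), 2.0) px [173.0625     224.62272727]
arepa (array([554. , 268.6]), array([113.4,  38.1]), 8.3) px [173.68312102 186.35907643]
arepa (array([555. , 173.8]), array([112.4,  37.3]), -0.0) px [202.92088608 185.38449367]
handle (array([624.8,   2.8]), array([134.9,  21.5]), 2.5)
bristle (array([513.3,  -1.9]), array([39.3, 33.8]), 4.2)
griddle (array([ 491. , -278.7]), array([320.4, 285.9]), 88.6)
[[0.6366, -0.122], [0.6307, -0.4449], [0.3456, -0.4306], [0.3507, -0.1149]]
cup (435.15936279296875, -13.872079849243164) 33.14763259887695 ((434.9434509277344, -14.99569320678711), (47.49573516845703, 65.01973724365234), 87.91024780273438)
cup (417.3730163574219, -6.473692417144775) 66.40926361083984 ((428.9788513183594, -18.964107513427734), (115.73424530029297, 156.95098876953125), 21.9127140045166)
```

```bash
python3 - <<'E'
from h import *
im=cv2.imread('pics/top0.png'); cm=robot.camera_model('top')
c=im[148:258,238:402].astype(float); c=np.clip((c/150)**.6*255,0,255).astype(np.uint8)
cv2.imwrite('pics/crop2.png',cv2.resize(c,None,fx=4.8,fy=4.8,interpolation=cv2.INTER_CUBIC))
E
```

```text
(no output)
```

View pics/crop2.png

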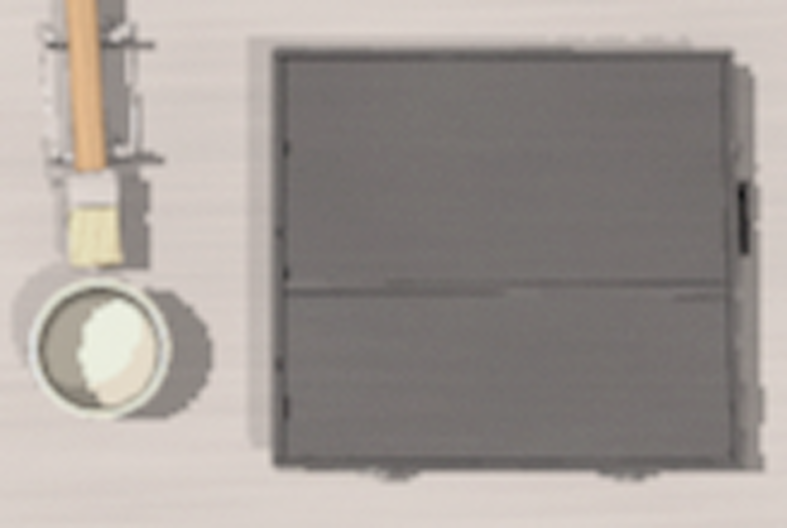

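```bash
python3 - <<'E'
from h import *
cm=robot.camera_model('top')
f=lambda p,z:(cast(cm,(np.array(p)+.5)/4.8-.5+[238,148],z)*1000).round(1).tolist()
print('corners TL TR BR BL',f([(276,50),(732,51),(735,466),(276,466)],.052))
print('inner',f([(285,60),(724,60),(728,459),(287,459)],.052))
print('ridge',f([(290,290),(510,291),(725,291)],.051))
print('cup c,l,r,t,b',f([(98.5,347.5),(27,347),(170,347),(98,277),(98,418)],.056))
E
```

```text
corners TL TR BR BL [[634.5, -125.1], [628.2, -428.0], [354.1, -416.6], [359.0, -118.2]]
inner [[627.6, -130.9], [622.2, -422.4], [358.7, -412.2], [363.4, -125.5]]
ridge [[474.0, -130.4], [470.9, -274.9], [468.4, -415.9]]
cup c,l,r,t,b [[438.0, -3.7], [439.1, 43.2], [437.5, -50.5], [484.3, -4.1], [392.0, -2.6]]
```

arm_command(increments="0 -49 -11 -10 0.14; 0 -98 -22 -20 0.28; 0 -147 -33 -30 0.42; 0 -196 -44 -40 0.42; 0 -245 -55 -50 0.42")

```text
t: 0.6
tool_pos: [0.4485, 0.3928, 0.2924]
orientation: [-1.304, -2.858, 0.001]
force: [0.3, 0.4, 0.1]
opening: 0.0927
gripper_force: 0.0
```

```bash
cat >> h.py <<'E'
def go(x,y,z,toolx_deg=None):
    """print tool-frame shift (mm) and turn (rad) from the current pose to world target (mm)"""
    s=robot.read_state(); M=R.from_rotvec(s['orientation']).as_matrix()
    d=M.T@(np.array([x,y,z])-1000*s['tool_pos'])
    a=np.degrees(np.arctan2(M[1,0],M[0,0])); t=0
    if toolx_deg is not None: t=-np.radians((toolx_deg-a+180)%360-180)
    print('pos',(s['tool_pos']*1000).round(1),'a',round(a,1),'-> shift',d.round(1),'turn',round(t,3),'dist',np.linalg.norm(d).round(),'F',s['force'].round(1),'t',s['t'],'q6',s['q'][5].round(2),'op',round(s['opening'],4))
E
python3 -c "
from h import *
go(640,5,200,182.5)"
```

```text
pos [448.5 392.8 292.4] a 131.0 -> shift [-418.4 -109.6   92.4] turn -0.899 dist 442.0 F [0.3 0.4 0.1] t 0.6 q6 -0.08 op 0.0927
```

arm_command(increments="0 -45 -12 5 -0.1; 0 -90 -24 10 -0.2; 0 -135 -36 20 -0.3; 0 -180 -48 30 -0.45; 0 -225 -60 40 -0.6")

```text
t: 1.1
tool_pos: [0.5488, 0.1859, 0.2524]
orientation: [-0.416, -3.113, 0.0]
force: [0.7, -0.2, -0.6]
opening: 0.0931
gripper_force: 0.0
```

```bash
python3 -c "
from h import *
go(640,5,200,182.5)"
```

```text
pos [548.8 185.9 252.4] a 164.8 -> shift [-135.5 -150.6   52.3] turn -0.309 dist 209.0 F [ 0.7 -0.2 -0.6] t 1.1 q6 -1.07 op 0.0931
```

arm_command(increments="0 -27 -30 10 -0.06; 0 -54 -60 20 -0.12; 0 -81 -90 30 -0.18; 0 -108 -120 40 -0.24; 0 -135 -150 52 -0.3")

```text
t: 1.6
tool_pos: [0.6387, 0.0053, 0.2004]
orientation: [0.048, -3.141, -0.0]
force: [0.4, -0.4, 0.4]
opening: 0.0928
gripper_force: 0.0
```

arm_command(increments="0 0 0 0 0; 0 0 0 0 0; 0 0 0 0 0")

```text
t: 1.9
tool_pos: [0.6381, 0.0077, 0.2011]
orientation: [0.044, -3.141, -0.001]
force: [-0.2, 0.1, -0.4]
opening: 0.0929
gripper_force: 0.0
```

```bash
python3 - <<'E'
from h import *
go(674,5,150,182.5)
cm=robot.camera_model('wrist'); im=robot.read_camera('wrist'); cv2.imwrite('pics/w1.png',im)
import pickle; pickle.dump(cm,open('w1.pkl','wb')); print(cm)
E
```

```text
pos [638.1   7.7 201.1] a -178.4 -> shift [-35.8  -3.7  51.1] turn -0.015 dist 63.0 F [-0.2  0.1 -0.4] t 1.9 q6 -1.67 op 0.0929
{'fx': 330.92341089702643, 'fy': 330.92341089702643, 'cx': 252.64078373166083, 'cy': 191.08596983327854, 'eye': array([0.56561822, 0.00553879, 0.34342919]), 'rotation': array([2.05323558, 2.11057959, 0.28083622])}
```

View pics/w1.png

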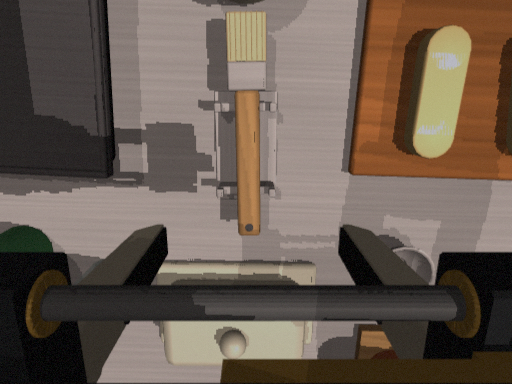

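The wrist view shows the handle from (247,90) to (249,235), the bristles at (246,38), the butter dish front edge at row 262, and the griddle's rear left corner at (112,176).

```bash
python3 - <<'E'
from h import *
import pickle
im=cv2.imread('pics/w1.png'); cm=pickle.load(open('w1.pkl','rb'))
hsv=cv2.cvtColor(im,cv2.COLOR_BGR2HSV).astype(int); H,S,V=[hsv[...,i] for i in range(3)]
m=(H<20)&(S>110)&(V>80); m[:, :230]=0; m[:,270:]=0; m[240:]=0
for c in blobs(m,500): print('handle',rect(cast(cm,c,.042)))
m=(H>20)&(H<35)&(S>60)&(V>80); m[:, :220]=0; m[:,275:]=0; m[80:]=0
for c in blobs(m,200): print('bristle',rect(cast(cm,c,.039)))
print('dish',cast(cm,[(232,262)],.01)*1000,cast(cm,[(232,262)],.03)*1000)
print('griddle outer RL corner',cast(cm,[(112,177)],.052)*1000,cast(cm,[(106,0)],.052)*1000,cast(cm,[(0,170)],.052)*1000)
E
```

```text
handle (array([623.8,   2.8]), array([134.2,  21.3]), 2.3)
bristle (array([512.7,  -1.7]), array([37.4, 30.9]), 2.1)
dish [[737.779257   -12.46541198]] [[727.45256455 -11.38547057]]
griddle outer RL corner [[ 634.75877294 -119.3209559 ]] [[ 491.49237848 -112.13346039]] [[ 631.07537097 -219.14981347]]
```

arm_command(increments="0.4 -18 -2 20 -0.01; 0.4 -36 -4 50 -0.015; 0.4 -36 -4 90 -0.015; 0.4 -36 -4 125 -0.015; 0.4 -36 -4 125 -0.015", grip_force=30)

```text
t: 2.45
tool_pos: [0.6699, 0.0057, 0.0699]
orientation: [0.07, -3.131, -0.002]
force: [-1.2, 0.2, -1.6]
opening: 0.058
gripper_force: 0.0
```

```bash
python3 -c "
from h import *
go(674,4.8,40,182.4)"
```

```text
pos [669.9   5.7  69.9] a -177.4 -> shift [-4.3 -1.1 29.8] turn 0.003 dist 30.0 F [-1.2  0.2 -1.6] t 2.45 q6 -1.68 op 0.058
```

arm_command(increments="0.4 0 0 0 0; 0.4 0 0 0 0")

```text
t: 2.65
tool_pos: [0.6763, 0.0044, 0.0795]
orientation: [-0.069, 3.136, -0.001]
force: [0.7, -0.2, 0.9]
opening: 0.0557
gripper_force: 0.0
```

```bash
python3 -c "
from h import *
go(674,4.8,40,182.4)"
```

```text
pos [676.3   4.4  79.5] a -177.5 -> shift [ 2.4  0.5 39.5] turn 0.002 dist 40.0 F [ 0.7 -0.2  0.9] t 2.65 q6 -1.68 op 0.0557
```

arm_command(increments="0.4 0 0 8 0; 0.4 0 0 20 0; 0.4 0 0 30 0; 0.4 0 0 35 0; 0.4 0 0 36 0")

```text
t: 3.15
tool_pos: [0.6733, 0.0039, 0.0383]
orientation: [0.068, -3.138, -0.0]
force: [-0.2, -0.2, 0.1]
opening: 0.0556
gripper_force: 0.0
```

arm_command(increments="0.4 0 0 0 0; 0.4 0 0 0 0; 0.4 0 0 0 0")

```text
t: 3.45
tool_pos: [0.6749, 0.0039, 0.0407]
orientation: [-0.068, 3.14, -0.0]
force: [0.2, -0.4, 0.0]
opening: 0.0556
gripper_force: 0.0
```

arm_command(increments="1 0 0 0 0; 1 0 0 0 0; 1 0 0 0 0; 1 0 0 0 0; 1 0 0 0 0")

```text
t: 3.95
tool_pos: [0.6745, 0.004, 0.0401]
orientation: [-0.068, 3.141, 0.0]
force: [-0.3, -1.2, 0.8]
opening: 0.0217
gripper_force: 30.0
```

arm_command(increments="1 0 0 -8 0; 1 0 0 -20 0; 1 0 0 -40 0; 1 0 0 -60 0; 1 0 0 -80 0")

```text
t: 4.45
tool_pos: [0.6748, 0.0039, 0.1222]
orientation: [-0.068, 3.14, -0.0]
force: [-0.3, -0.0, -1.4]
opening: 0.022
gripper_force: 30.0
```

arm_command(increments="1 0 0 -25 0; 1 0 0 -55 0; 1 0 0 -85 0; 1 0 0 -105 0; 1 0 0 -110 0")

```text
t: 4.95
tool_pos: [0.6762, 0.0038, 0.2353]
orientation: [-0.068, 3.134, -0.001]
force: [0.6, 0.2, -0.5]
opening: 0.022
gripper_force: 30.0
```

```bash
python3 - <<'E'
from h import *
go(674,4.8,230,182.4)
im=robot.read_camera('scene'); cv2.imwrite('pics/s1.png',cv2.resize(im[90:290,160:400],None,fx=3,fy=3))
E
```

```text
pos [676.2   3.8 235.3] a -177.5 -> shift [2.2 1.1 5.3] turn 0.001 dist 6.0 F [ 0.6  0.2 -0.5] t 4.95 q6 -1.68 op 0.022
```

View pics/s1.png

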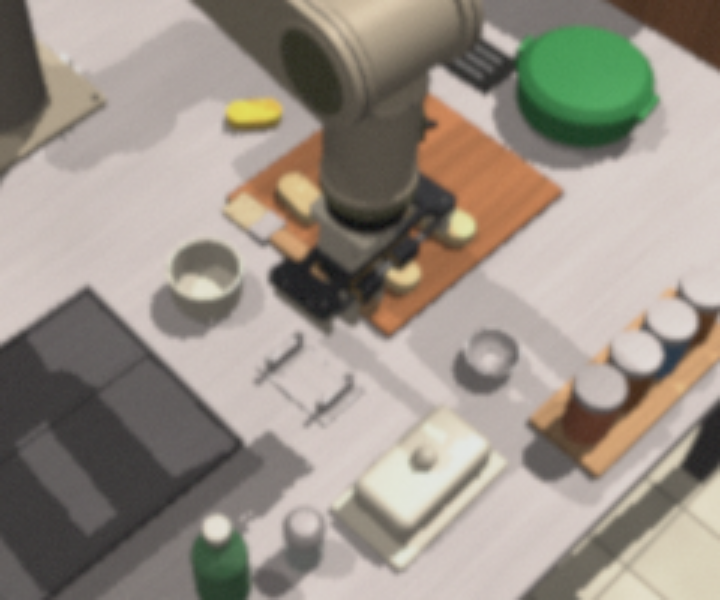

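arm_command(increments="1 0 0 -12 0; 1 0 0 -30 0; 1 0 0 -44 0; 1 0 0 -50 0; 1 0 0 -50 0")

```text
t: 5.5
tool_pos: [0.6749, 0.0039, 0.2811]
orientation: [-0.068, 3.139, -0.0]
force: [0.4, -0.3, -1.6]
opening: 0.0218
gripper_force: 30.0
```

arm_command(increments="1 0 0 0 0; 1 0 0 0 0; 1 0 0 0 0", grip_force=10)

```text
t: 5.8
tool_pos: [0.6741, 0.0039, 0.279]
orientation: [0.068, -3.139, -0.0]
force: [0.0, 0.2, 0.3]
opening: 0.0219
gripper_force: 10.0
```

```bash
cat >> h.py <<'E'
def tip(save=None):
    """brush tilt (deg below horizontal, bristles down) from the wrist picture: ray against circle about the pivot"""
    cm=robot.camera_model('wrist'); s=robot.read_state(); im=robot.read_camera('wrist')
    if save: cv2.imwrite(save,im)
    hsv=cv2.cvtColor(im,cv2.COLOR_BGR2HSV).astype(int); H,S,V=[hsv[...,i] for i in range(3)]
    m=(H>20)&(H<36)&(S>50)&(V>70); m[:,:190]=0; m[:,310:]=0; m[250:]=0
    b=blobs(m,60)
    for c in b: print('bristle blob rows',c[:,1].min(),c[:,1].max(),'cols',c[:,0].min(),c[:,0].max())
    Mt=R.from_rotvec(s['orientation']).as_matrix(); piv=s['tool_pos']+.006*Mt[:,2]
    M=R.from_rotvec(cm['rotation']).as_matrix()
    def proj(p): q=M.T@(p-cm['eye']); return [cm['cx']+cm['fx']*q[0]/q[2],cm['cy']+cm['fy']*q[1]/q[2]] if q[2]>0 else [0,0]
    for th in range(0,91,10):
        d=Mt[:,0]*np.cos(np.radians(th))+Mt[:,2]*np.sin(np.radians(th)); 
        print(th,'tip',np.round(proj(piv+.180*-abs(1)*(-d) if Mt[0,0]>0 else piv+.180*(d)),0),'root',np.round(proj(piv+.140*d),0))
    return im
E
sed -i 's/proj(piv+.180\*-abs(1)\*(-d) if Mt\[0,0\]>0 else piv+.180\*(d))/proj(piv+.180*d)/' h.py
python3 - <<'E'
from h import *
tip('pics/w2.png')
E
```

```text
0 tip [ 253. -219.] root [253. -83.]
10 tip [ 253. -145.] root [253. -48.]
20 tip [253. -85.] root [253. -15.]
30 tip [253. -36.] root [253.  17.]
40 tip [253.   7.] root [253.  48.]
50 tip [253.  46.] root [253.  77.]
60 tip [253.  81.] root [253. 105.]
70 tip [253. 114.] root [253. 132.]
80 tip [253. 145.] root [253. 159.]
90 tip [253. 176.] root [253. 185.]
```

View pics/w2.png

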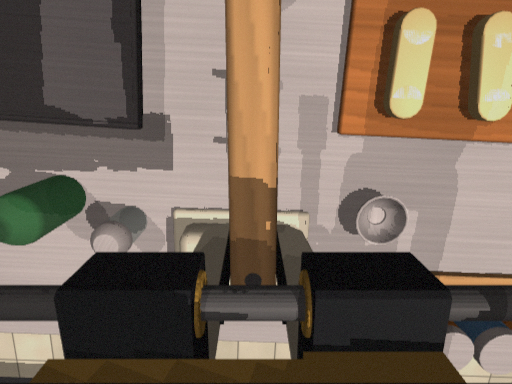

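The handle runs out of the frame at the top (cols 228-280), so the brush is still near horizontal at 10 N. I loosen the grip further.

arm_command(increments="1 0 0 0 0; 1 0 0 0 0; 1 0 0 0 0", grip_force=5)

```text
t: 6.15
tool_pos: [0.6744, 0.0039, 0.28]
orientation: [0.068, -3.141, -0.0]
force: [0.8, 0.6, -0.8]
opening: 0.0221
gripper_force: 5.0
```

```bash
python3 - <<'E'
from h import *
im=tip()
E
```

```text
0 tip [ 253. -219.] root [253. -83.]
10 tip [ 253. -145.] root [253. -48.]
20 tip [253. -85.] root [253. -15.]
30 tip [253. -36.] root [253.  17.]
40 tip [253.   7.] root [253.  48.]
50 tip [253.  46.] root [253.  77.]
60 tip [253.  81.] root [253. 105.]
70 tip [253. 114.] root [253. 132.]
80 tip [253. 145.] root [253. 159.]
90 tip [253. 175.] root [253. 185.]
```

arm_command(increments="1 0 0 0 0", grip_force=3)

```text
t: 6.3
tool_pos: [0.6745, 0.0039, 0.2801]
orientation: [-0.068, 3.141, -0.0]
force: [-0.3, 0.1, -0.7]
opening: 0.0222
gripper_force: 3.0
```

arm_command(increments="1 0 0 0 0; 1 0 0 0 0", grip_force=10)

```text
t: 6.5
tool_pos: [0.6744, 0.0039, 0.2801]
orientation: [0.068, -3.141, 0.0]
force: [0.6, -0.0, -1.3]
opening: 0.0215
gripper_force: 10.0
```

```bash
python3 - <<'E'
from h import *
im=tip('pics/w3.png')
E
```

```text
0 tip [ 253. -219.] root [253. -83.]
10 tip [ 253. -144.] root [253. -48.]
20 tip [253. -85.] root [253. -15.]
30 tip [253. -36.] root [253.  17.]
40 tip [253.   7.] root [253.  48.]
50 tip [253.  46.] root [253.  77.]
60 tip [253.  81.] root [253. 105.]
70 tip [253. 114.] root [253. 132.]
80 tip [253. 145.] root [253. 159.]
90 tip [253. 175.] root [253. 185.]
```

arm_command(increments="1 0 0 0 0; 1 0 0 0 0; 1 0 0 0 0; 1 0 0 0 0", grip_force=3)

```text
t: 6.95
tool_pos: [0.6744, 0.0039, 0.28]
orientation: [0.068, -3.141, 0.0]
force: [0.3, 0.7, -0.1]
opening: 0.022
gripper_force: 3.0
```

```bash
sed -i 's/^        print(th/        if 0: print(th/' h.py; python3 - <<'E'
from h import *
im=tip('pics/w4.png')
for f in ('w2','w3','w4'):
    i=cv2.imread(f'pics/{f}.png'); h=cv2.cvtColor(i,cv2.COLOR_BGR2HSV).astype(int)
    for r in (5,60,120):
        k=np.where((h[r,200:310,0]<22)&(h[r,200:310,1]>100))[0]+200; print(f,r,(k.min(),k.max()) if len(k) else None)
E
```

```text
w2 5 (np.int64(226), np.int64(280))
w2 60 (np.int64(227), np.int64(279))
w2 120 (np.int64(228), np.int64(278))
w3 5 None
w3 60 None
w3 120 None
w4 5 None
w4 60 None
w4 120 None
```

View pics/w4.png

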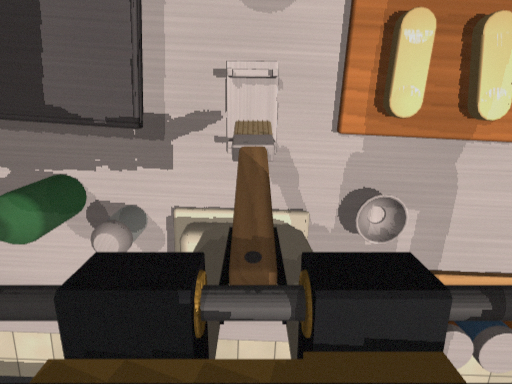

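The bristles are at rows 120-137, columns 234-272, so the brush hangs about 72° down over the rest. I firm the grip and move over the cup.

arm_command(increments="1 0 0 0 0; 1 0 0 0 0; 1 10 0 -2 0; 1 30 0 -5 0; 1 60 0 -8 0", grip_force=35)

```text
t: 7.5
tool_pos: [0.6143, 0.0013, 0.2876]
orientation: [0.068, -3.141, -0.0]
force: [-0.1, -0.3, 0.3]
opening: 0.022
gripper_force: 35.0
```

arm_command(increments="1 35 0 0 0; 1 70 -1 0 0; 1 100 -2 0 0; 1 118 -3 0 0; 1 126 -3 0 0")

```text
t: 8.0
tool_pos: [0.4876, -0.0072, 0.2885]
orientation: [-0.068, 3.14, -0.0]
force: [0.7, -0.6, -0.5]
opening: 0.022
gripper_force: 35.0
```

arm_command(increments="1 0 0 0 0; 1 0 0 0 0; 1 0 0 0 0; 1 0 0 0 0")

```text
t: 8.4
tool_pos: [0.4893, -0.0071, 0.2878]
orientation: [0.068, -3.14, -0.0]
force: [-0.6, -0.3, -0.5]
opening: 0.0218
gripper_force: 35.0
```

```bash
sed -i 's/        if 0: print(th/        if th>=50: print(th/' h.py; python3 - <<'E'
from h import *
go(488,-1,195)
im=tip('pics/w5.png')
E
```

```text
pos [489.3  -7.1 287.8] a -177.5 -> shift [ 0.9  6.1 92.8] turn 0 dist 93.0 F [-0.6 -0.3 -0.5] t 8.4 q6 -1.73 op 0.0218
50 tip [253.  46.] root [253.  77.]
60 tip [253.  81.] root [253. 105.]
70 tip [253. 114.] root [253. 132.]
80 tip [253. 145.] root [253. 159.]
90 tip [253. 176.] root [253. 185.]
```

View pics/w5.png

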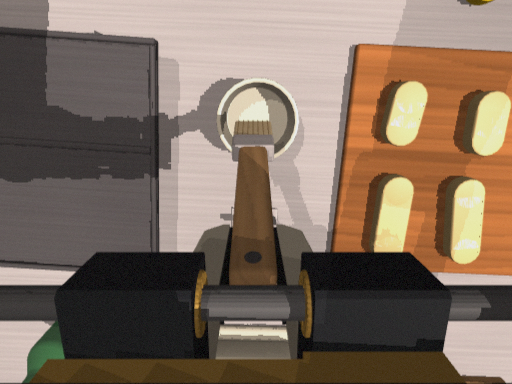

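The bristle tip is still at row 122 (about 72°). The cup rim spans columns 218-299 and rows 79-160, and the griddle's left edge is at column 157 with its front-left corner at (157,38).

```bash
python3 - <<'E'
from h import *
cm=robot.camera_model('wrist')
f=lambda p,z:(cast(cm,p,z)*1000).round(1).tolist()
print('cup',f([(258.5,119.5)],.056),f([(218,119),(299,119),(258,79)],.056))
print('outer FL,left@rear',f([(157,39),(157,265)],.052),'inner',f([(151,44)],.052),f([(150,260)],.052))
print('ridge front/rear edges',f([(10,138),(145,148)],.051),f([(10,143),(145,153)],.051))
print('front edge',f([(10,29)],.052))
im=cv2.imread('pics/w5.png'); g=cv2.cvtColor(im,cv2.COLOR_BGR2GRAY)
print(g[70,130:185]); print(g[20:50,110]); print(g[125:165,120])
E
```

```text
cup [[435.5, -3.0]] [[436.9, -47.7], [433.1, 41.8], [393.1, -5.5]]
outer FL,left@rear [[357.4, -113.6], [620.4, -122.1]] inner [[362.6, -120.1]] [[613.8, -130.7]]
ridge front/rear edges [[468.4, -284.3], [473.3, -131.3]] [[474.1, -285.1], [479.0, -131.6]]
front edge [[354.3, -266.8]]
[ 98 101 100  99  96  98  99 100  98 100 100 100  99  98  97  96  97  63
  57  60  75  94 101  94  81  56  67  48 130 169 172 173 172 174 173 175
 173 175 172 172 175 175 174 176 178 175 175 174 175 199 202 202 204 203
 204]
[201 206 205 201 204 202 203 202 203 203 204 204 199 199 175 109  90  92
  92  85  70  56  68  82  83  94  97  99  96  93]
[57 61 56 62 60 59 59 58 57 61 59 60 57 57 60 55 59 62 62 51 48 58 59 56
 55 51 44 47 55 58 59 57 54 52 56 59 57 54 56 55]
```

arm_command(increments="1 2 3 3 0; 1 3 6 15 0; 1 3 6 32 0; 1 3 6 50 0; 1 3 6 65 0")

```text
t: 8.95
tool_pos: [0.4848, -0.0009, 0.221]
orientation: [0.068, -3.139, -0.0]
force: [-0.4, -0.8, -1.2]
opening: 0.022
gripper_force: 35.0
```

arm_command(increments="1 0 0 10 0; 1 0 0 18 0; 1 0 0 23 0; 1 0 0 25 0; 1 0 0 25 0")

```text
t: 9.45
tool_pos: [0.4857, -0.0013, 0.1983]
orientation: [-0.068, 3.14, -0.0]
force: [0.3, -0.3, -0.4]
opening: 0.0215
gripper_force: 35.0
```

arm_command(increments="1 0 0 0 0; 1 0 0 0 0; 1 0 0 0 0; 1 0 0 0 0")

```text
t: 9.85
tool_pos: [0.4856, -0.0013, 0.1983]
orientation: [-0.068, 3.14, -0.0]
force: [0.4, 0.3, -1.1]
opening: 0.022
gripper_force: 35.0
```

```bash
python3 - <<'E'
from h import *
go(485.5,-1,196.6)
im=robot.read_camera('scene'); cv2.imwrite('pics/s2.png',cv2.resize(im[130:230,180:300],None,fx=5,fy=5,interpolation=cv2.INTER_CUBIC))
E
```

```text
pos [485.6  -1.3 198.3] a -177.5 -> shift [0.1 0.3 1.7] turn 0 dist 2.0 F [ 0.4  0.3 -1.1] t 9.85 q6 -1.72 op 0.022
```

View pics/s2.png

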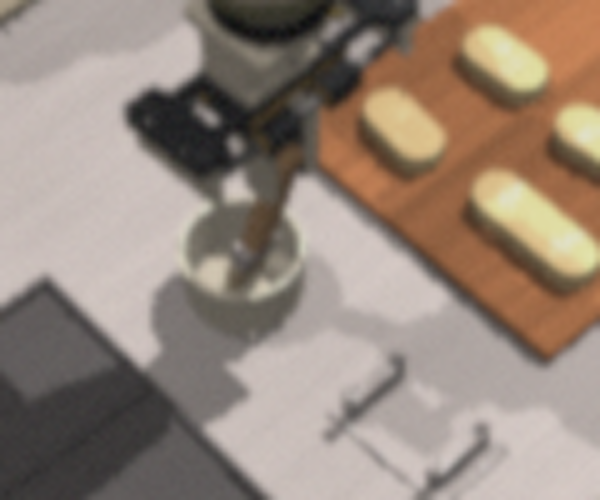

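The bristles are inside the cup without touching, force about zero. I go 5 mm deeper, then lift and move to the rear zone's left end.

arm_command(increments="1 0 0 2 0; 1 0 0 5 0; 1 0 0 5 0; 1 0 0 5 0; 1 0 0 5 0")

```text
t: 10.4
tool_pos: [0.4855, -0.0013, 0.1931]
orientation: [0.068, -3.141, 0.0]
force: [-0.3, 0.1, -0.4]
opening: 0.0218
gripper_force: 35.0
```

arm_command(increments="1 0 0 -10 0; 1 0 0 -30 0; 1 0 0 -55 0; 1 0 0 -80 0; 1 0 0 -95 0")

```text
t: 10.9
tool_pos: [0.4863, -0.0013, 0.2912]
orientation: [-0.068, 3.137, -0.001]
force: [0.3, -0.3, 0.1]
opening: 0.0218
gripper_force: 35.0
```

arm_command(increments="1 -10 -10 0 0; 1 -30 -35 0 0; 1 -55 -70 0 0; 1 -85 -105 0 0; 1 -110 -130 0 0")

```text
t: 11.4
tool_pos: [0.602, -0.1292, 0.2861]
orientation: [0.066, -3.139, 0.0]
force: [0.0, 0.5, -1.7]
opening: 0.0219
gripper_force: 35.0
```

arm_command(increments="1 -5 -8 0 0; 1 -5 -8 0 0; 1 -5 -8 0 0")

```text
t: 11.7
tool_pos: [0.6058, -0.1338, 0.2871]
orientation: [0.068, -3.139, -0.001]
force: [0.1, 0.2, -0.9]
opening: 0.0216
gripper_force: 35.0
```

```bash
python3 - <<'E'
from h import *
go(609,-145.8,225)
im=tip('pics/w6.png')
h=cv2.cvtColor(im,cv2.COLOR_BGR2HSV); print(h[110:165:3,253].tolist())
E
```

```text
pos [ 605.8 -133.8  287.1] a -177.5 -> shift [ -2.8 -12.2  62.1] turn 0 dist 63.0 F [ 0.1  0.2 -0.9] t 11.7 q6 -1.91 op 0.0216
50 tip [253.  46.] root [253.  77.]
60 tip [253.  81.] root [253. 105.]
70 tip [253. 114.] root [253. 132.]
80 tip [253. 145.] root [253. 159.]
90 tip [253. 176.] root [253. 185.]
[[0, 19, 95], [0, 21, 96], [176, 22, 93], [12, 39, 97], [15, 107, 121], [17, 109, 122], [17, 111, 117], [17, 104, 120], [14, 74, 121], [9, 31, 116], [11, 31, 117], [12, 29, 113], [12, 61, 164], [15, 137, 121], [16, 139, 119], [15, 135, 113], [16, 141, 105], [14, 141, 96], [15, 145, 93]]
```

arm_command(increments="1 -1 -4 10 0; 1 -2 -10 25 0; 1 -3 -12 40 0; 1 -3 -12 50 0; 1 -3 -12 54 0")

```text
t: 12.25
tool_pos: [0.6087, -0.1456, 0.2313]
orientation: [0.068, -3.137, -0.002]
force: [0.2, -1.0, -1.6]
opening: 0.0219
gripper_force: 35.0
```

arm_command(increments="1 0 0 2 0; 1 0 0 4 0; 1 0 0 4 0; 1 0 0 4 0")

```text
t: 12.65
tool_pos: [0.6102, -0.146, 0.2307]
orientation: [-0.068, 3.14, -0.0]
force: [0.3, -0.8, -0.3]
opening: 0.0215
gripper_force: 35.0
```

arm_command(increments="1 0 0 2 0; 1 0 0 2 0; 1 0 0 2 0")

```text
t: 12.95
tool_pos: [0.6101, -0.146, 0.2284]
orientation: [-0.068, 3.14, -0.0]
force: [0.8, -0.2, 0.8]
opening: 0.0216
gripper_force: 35.0
```

arm_command(increments="1 0 0 2 0; 1 0 0 2 0; 1 0 0 2 0")

```text
t: 13.25
tool_pos: [0.6107, -0.1461, 0.228]
orientation: [-0.068, 3.138, -0.001]
force: [0.5, 0.7, 7.8]
opening: 0.022
gripper_force: 35.0
```

arm_command(increments="1 1 -10 -0.5 0; 1 2 -28 -0.5 0; 1 4 -48 -0.5 0; 1 5 -68 -0.5 0; 1 6 -86 -0.5 0")

```text
t: 13.75
tool_pos: [0.6081, -0.232, 0.228]
orientation: [-0.069, 3.139, 0.002]
force: [-0.3, 5.6, 6.9]
opening: 0.0221
gripper_force: 35.0
```

arm_command(increments="1 1 -19 0 0; 1 3 -38 0 0; 1 4 -57 0 0; 1 5 -74 0 0; 1 6 -86 0 0")

```text
t: 14.25
tool_pos: [0.6057, -0.3187, 0.2279]
orientation: [-0.068, 3.139, 0.001]
force: [-0.6, 3.7, 7.8]
opening: 0.0218
gripper_force: 35.0
```

```bash
python3 - <<'E'
from h import *
go(602,-398,227)
im=tip('pics/w7.png')
h=cv2.cvtColor(im,cv2.COLOR_BGR2HSV); print(h[110:165:3,253].tolist())
E
```

```text
pos [ 605.7 -318.7  227.9] a -177.5 -> shift [  7.1 -79.1   0.9] turn 0 dist 79.0 F [-0.6  3.7  7.8] t 14.25 q6 -2.17 op 0.0218
50 tip [253.  46.] root [253.  77.]
60 tip [253.  81.] root [253. 105.]
70 tip [253. 114.] root [253. 132.]
80 tip [253. 145.] root [253. 159.]
90 tip [253. 175.] root [253. 185.]
[[3, 22, 114], [3, 22, 105], [0, 26, 117], [15, 73, 119], [17, 100, 143], [18, 100, 145], [18, 103, 144], [17, 103, 143], [12, 40, 129], [7, 32, 134], [9, 32, 127], [7, 30, 153], [14, 134, 143], [15, 134, 141], [15, 138, 139], [15, 132, 131], [13, 131, 121], [14, 134, 112], [15, 140, 109]]
```

arm_command(increments="1 1 -18 0 0; 1 3 -38 0 0; 1 5 -58 0 0; 1 6 -73 0 0; 1 7 -80 0 0")

```text
t: 14.8
tool_pos: [0.6021, -0.3997, 0.2281]
orientation: [-0.067, 3.139, -0.001]
force: [0.3, 3.7, 7.2]
opening: 0.0216
gripper_force: 35.0
```

arm_command(increments="1 0 0 0 0; 1 0 0 -10 0; 1 0 0 -30 0; 1 0 0 -50 0; 1 0 0 -60 0")

```text
t: 15.3
tool_pos: [0.6023, -0.3987, 0.2892]
orientation: [-0.068, 3.139, -0.002]
force: [0.4, -1.1, -0.4]
opening: 0.0218
gripper_force: 35.0
```

```bash
python3 - <<'E'
from h import *
go(485.5,-1,290)
im=robot.read_camera('top'); cv2.imwrite('pics/t2.png',im)
E
```

```text
pos [ 602.3 -398.7  289.2] a -177.5 -> shift [ 99.4 402.4  -1.6] turn 0 dist 414.0 F [ 0.4 -1.1 -0.4] t 15.3 q6 -2.27 op 0.0218
```

arm_command(increments="1 3 12 0 0; 1 10 40 0 0; 1 20 80 0 0; 1 30 120 0 0; 1 40 160 0 0")

```text
t: 15.85
tool_pos: [0.5539, -0.2389, 0.2854]
orientation: [0.068, -3.14, -0.001]
force: [1.1, 0.3, -0.2]
opening: 0.022
gripper_force: 35.0
```

arm_command(increments="1 10 40 0 0; 1 20 80 0 0; 1 30 120 0 0; 1 40 160 0 0; 1 49 195 0 0")

```text
t: 16.35
tool_pos: [0.4964, -0.0458, 0.2859]
orientation: [0.069, -3.14, -0.001]
force: [-0.1, 1.0, -0.1]
opening: 0.0219
gripper_force: 35.0
```

arm_command(increments="1 6 26 0 0; 1 9 41 0 0; 1 10 47 0 0; 1 10 47 0 0; 1 10 47 0 0")

```text
t: 16.85
tool_pos: [0.4858, -0.0021, 0.2864]
orientation: [0.067, -3.141, 0.001]
force: [0.3, 0.6, -0.7]
opening: 0.0221
gripper_force: 35.0
```

```bash
python3 - <<'E'
from h import *
go(485.5,-1,193)
im=tip('pics/w8.png'); cm=robot.camera_model('wrist')
m=cv2.cvtColor(im,cv2.COLOR_BGR2GRAY); print(m[119,205:225],m[119,290:310])
E
```

```text
pos [485.8  -2.1 286.4] a -177.5 -> shift [ 0.2  1.2 93.4] turn 0 dist 93.0 F [ 0.3  0.6 -0.7] t 16.85 q6 -1.72 op 0.0221
50 tip [253.  46.] root [253.  77.]
60 tip [253.  81.] root [253. 105.]
70 tip [253. 114.] root [253. 132.]
80 tip [253. 145.] root [253. 159.]
90 tip [253. 176.] root [253. 185.]
[119 118 115 117 119 116 116 138 146 145 139  86  69  73  71  68  69  96
 222 211] [183 223 231 232 160 168 172 197 200 202 201 199 202 196 198 198 196 199
 195 196]
```

arm_command(increments="1 0 1 10 0; 1 0 1 27 0; 1 0 1 47 0; 1 0 1 65 0; 1 0 1 78 0")

```text
t: 17.4
tool_pos: [0.4847, -0.0008, 0.2063]
orientation: [0.067, -3.139, -0.0]
force: [-0.2, -0.1, -1.3]
opening: 0.0222
gripper_force: 35.0
```

arm_command(increments="1 0 0 8 0; 1 0 0 13 0; 1 0 0 15 0; 1 0 0 15 0; 1 0 0 15 0")

```text
t: 17.9
tool_pos: [0.4859, -0.0003, 0.1944]
orientation: [-0.068, 3.14, -0.0]
force: [-0.6, 0.0, -1.5]
opening: 0.0218
gripper_force: 35.0
```

arm_command(increments="1 0 0 0 0; 1 0 0 0 0; 1 0 0 0 0; 1 0 0 -8 0; 1 0 0 -25 0")

```text
t: 18.4
tool_pos: [0.4845, -0.0002, 0.2178]
orientation: [0.068, -3.138, -0.001]
force: [0.0, 0.6, -0.3]
opening: 0.0218
gripper_force: 35.0
```

arm_command(increments="1 0 0 -20 0; 1 0 0 -42 0; 1 0 0 -60 0; 1 0 0 -68 0; 1 0 0 -70 0")

```text
t: 18.9
tool_pos: [0.486, -0.0003, 0.29]
orientation: [-0.068, 3.139, -0.0]
force: [-0.0, 0.2, -1.8]
opening: 0.0219
gripper_force: 35.0
```

arm_command(increments="1 2 -10 0 0; 1 4 -35 0 0; 1 8 -75 0 0; 1 14 -110 0 0; 1 19 -140 0 0")

```text
t: 19.4
tool_pos: [0.4713, -0.1429, 0.287]
orientation: [0.067, -3.139, -0.001]
force: [-0.2, 0.9, -1.5]
opening: 0.0218
gripper_force: 35.0
```

arm_command(increments="1 0 0 0 0; 1 0 0 0 0; 1 0 0 0 0")

```text
t: 19.7
tool_pos: [0.4722, -0.1405, 0.2878]
orientation: [0.068, -3.14, -0.001]
force: [-1.1, 0.4, -1.4]
opening: 0.0219
gripper_force: 35.0
```

```bash
python3 - <<'E'
from h import *
go(471.4,-142,231)
E
```

```text
pos [ 472.2 -140.5  287.8] a -177.5 -> shift [ 0.8 -1.5 56.8] turn 0 dist 57.0 F [-1.1  0.4 -1.4] t 19.7 q6 -2.01 op 0.0219
```

arm_command(increments="1 1 -1 10 0; 1 1 -2 25 0; 1 1 -2 42 0; 1 1 -2 53 0; 1 1 -2 57 0")

```text
t: 20.2
tool_pos: [0.4706, -0.1422, 0.229]
orientation: [0.069, -3.138, -0.002]
force: [0.9, 0.1, -0.8]
opening: 0.0218
gripper_force: 35.0
```

arm_command(increments="1 0 0 1 0; 1 0 0 3 0; 1 0 0 3 0; 1 0 0 3 0")

```text
t: 20.6
tool_pos: [0.4719, -0.1431, 0.2292]
orientation: [-0.068, 3.14, -0.001]
force: [-0.5, 0.4, -0.3]
opening: 0.0215
gripper_force: 35.0
```

arm_command(increments="1 0 0 1 0; 1 0 0 1 0; 1 0 0 1 0")

```text
t: 20.9
tool_pos: [0.472, -0.1431, 0.2282]
orientation: [-0.068, 3.14, -0.001]
force: [1.2, 0.1, 2.7]
opening: 0.0218
gripper_force: 35.0
```

arm_command(increments="1 1 -10 0.7 0; 1 2 -28 0.7 0; 1 4 -48 0.7 0; 1 5 -68 0.7 0; 1 6 -86 0.7 0")

```text
t: 21.4
tool_pos: [0.4696, -0.2296, 0.2278]
orientation: [-0.068, 3.14, 0.002]
force: [-0.2, 4.2, 7.4]
opening: 0.0221
gripper_force: 35.1
```

arm_command(increments="1 1 -19 0 0; 1 3 -38 0 0; 1 4 -57 0 0; 1 5 -74 0 0; 1 6 -86 0 0")

```text
t: 21.9
tool_pos: [0.4671, -0.316, 0.2277]
orientation: [-0.067, 3.14, 0.002]
force: [-0.2, 4.2, 7.3]
opening: 0.022
gripper_force: 35.1
```

arm_command(increments="1 1 -18 0 0; 1 3 -38 0 0; 1 5 -58 0 0; 1 6 -73 0 0; 1 6 -79 0 0")

```text
t: 22.4
tool_pos: [0.4642, -0.396, 0.2276]
orientation: [-0.067, 3.14, -0.0]
force: [-0.1, 5.3, 6.6]
opening: 0.0215
gripper_force: 35.0
```

arm_command(increments="1 0 0 0 0; 1 0 0 -10 0; 1 0 0 -30 0; 1 0 0 -50 0; 1 0 0 -62 0")

```text
t: 22.9
tool_pos: [0.4647, -0.3949, 0.2909]
orientation: [-0.068, 3.14, -0.002]
force: [0.2, -0.9, -0.5]
opening: 0.0218
gripper_force: 35.0
```

```bash
python3 - <<'E'
from h import *
go(580,-200,300); go(674.4,4.4,300)
im=tip('pics/w9.png')
h=cv2.cvtColor(im,cv2.COLOR_BGR2HSV); print(h[110:150:3,253].tolist())
E
```

```text
pos [ 464.7 -394.9  290.9] a -177.5 -> shift [-123.7  189.7   -9.2] turn 0 dist 227.0 F [ 0.2 -0.9 -0.5] t 22.9 q6 -2.4 op 0.0218
pos [ 464.7 -394.9  290.9] a -177.5 -> shift [-226.9  389.8   -9.3] turn 0 dist 451.0 F [ 0.2 -0.9 -0.5] t 22.9 q6 -2.4 op 0.0218
50 tip [253.  46.] root [253.  77.]
60 tip [253.  81.] root [253. 105.]
70 tip [253. 114.] root [253. 132.]
80 tip [253. 145.] root [253. 159.]
90 tip [253. 176.] root [253. 185.]
[[0, 26, 117], [6, 24, 108], [0, 24, 117], [15, 74, 121], [17, 106, 135], [17, 110, 135], [18, 96, 135], [17, 108, 127], [11, 28, 127], [9, 31, 130], [8, 22, 127], [8, 26, 147], [16, 134, 135], [14, 128, 137]]
```

Both zones are wiped. To lay the brush flat again before returning it, I'll let the tip trail on the front zone plate while lowering the gripper along an arc with a light grip.

arm_command(increments="1 1 15 0 0; 1 3 50 0 0; 1 6 95 10 0; 1 10 135 30 0; 1 12 155 45 0", grip_force=35)

```text
t: 23.45
tool_pos: [0.4451, -0.2373, 0.2424]
orientation: [0.07, -3.14, -0.002]
force: [0.4, -0.4, -0.8]
opening: 0.0218
gripper_force: 35.0
```

arm_command(increments="1 0 0 8 0; 1 0 0 14 0; 1 0 0 17 0; 1 0 0 17 0; 1 0 0 17 0", grip_force=10)

```text
t: 23.95
tool_pos: [0.4462, -0.2413, 0.2276]
orientation: [-0.066, 3.14, -0.001]
force: [1.3, 1.2, 1.7]
opening: 0.0223
gripper_force: 10.0
```

```bash
python3 - <<'E'
from h import *
go(446,-240,228)
E
```

```text
pos [ 446.2 -241.3  227.6] a -177.6 -> shift [ 0.2  1.3 -0.4] turn 0 dist 1.0 F [1.3 1.2 1.7] t 23.95 q6 -2.21 op 0.0223
```

Contact at 1.7 N. Now the arc.

arm_command(increments="1 -10 0 4 0; 1 -20 0 8 0; 1 -32 0 14 0; 1 -47 0 24 0; 1 -60 0 34 0")

```text
t: 24.45
tool_pos: [0.5081, -0.2381, 0.1931]
orientation: [-0.068, 3.138, -0.003]
force: [1.5, -0.1, 3.7]
opening: 0.0216
gripper_force: 10.0
```

```bash
python3 - <<'E'
from h import *
go(571,-240,78)
im=tip('pics/w10.png')
h=cv2.cvtColor(im,cv2.COLOR_BGR2HSV); print(h[20:110:3,253].tolist())
E
```

```text
pos [ 508.1 -238.1  193.1] a -177.5 -> shift [-62.5  -4.4 115.3] turn 0 dist 131.0 F [ 1.5 -0.1  3.7] t 24.45 q6 -2.14 op 0.0216
50 tip [253.  46.] root [253.  77.]
60 tip [253.  81.] root [253. 105.]
70 tip [253. 114.] root [253. 132.]
80 tip [253. 145.] root [253. 159.]
90 tip [253. 176.] root [253. 185.]
[[5, 25, 135], [175, 21, 131], [3, 23, 132], [8, 24, 130], [3, 19, 132], [3, 20, 127], [3, 20, 127], [2, 25, 132], [17, 88, 212], [20, 88, 233], [20, 86, 234], [19, 88, 236], [19, 88, 235], [19, 88, 235], [20, 84, 236], [20, 87, 235], [20, 89, 235], [18, 90, 225], [7, 31, 214], [9, 29, 212], [8, 29, 218], [8, 29, 217], [7, 30, 211], [10, 30, 212], [9, 17, 243], [15, 130, 222], [15, 131, 225], [15, 133, 223], [15, 136, 223], [15, 134, 223]]
```

arm_command(increments="1 -12 0 10 0; 1 -23 0 22 0; 1 -32 0 34 0; 1 -41 0 47 0; 1 -48 0 60 0")

```text
t: 25.0
tool_pos: [0.5545, -0.2353, 0.1313]
orientation: [0.069, -3.14, -0.0]
force: [-0.1, 0.3, 1.1]
opening: 0.0215
gripper_force: 10.0
```

arm_command(increments="1 -6 0 14 0; 1 -11 0 29 0; 1 -15 0 42 0; 1 -17 0 50 0; 1 -17 0 54 0")

```text
t: 25.5
tool_pos: [0.5703, -0.2345, 0.0775]
orientation: [0.068, -3.14, -0.001]
force: [0.6, 0.3, 1.5]
opening: 0.0222
gripper_force: 10.0
```

arm_command(increments="1 0 0 0 0; 1 0 0 0 0")

```text
t: 25.7
tool_pos: [0.5707, -0.235, 0.0793]
orientation: [-0.068, 3.14, -0.0]
force: [-0.3, -0.9, -0.9]
opening: 0.0215
gripper_force: 10.0
```

```bash
python3 - <<'E'
from h import *
go(674.4,4.4,150)
im=robot.read_camera('scene'); cv2.imwrite('pics/s3.png',cv2.resize(im[100:300,100:300],None,fx=3,fy=3,interpolation=cv2.INTER_CUBIC))
E
```

```text
pos [ 570.7 -235.    79.3] a -177.5 -> shift [-113.9  234.7  -70.7] turn 0 dist 270.0 F [-0.3 -0.9 -0.9] t 25.7 q6 -2.09 op 0.0215
```

View pics/s3.png

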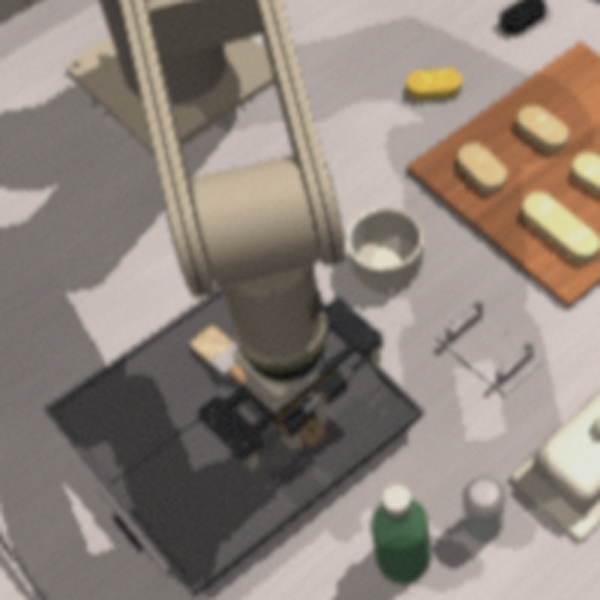

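The brush is nearly flat (bristles at (215,345) on the plate). I firm the grip, lift, and carry it to the rest.

arm_command(increments="1 0 0 0 0; 1 0 0 -8 0; 1 0 0 -28 0; 1 0 0 -50 0; 1 0 0 -70 0", grip_force=30)

```text
t: 26.25
tool_pos: [0.5709, -0.2349, 0.1508]
orientation: [-0.068, 3.14, -0.001]
force: [-0.8, 0.0, -0.7]
opening: 0.0215
gripper_force: 30.0
```

arm_command(increments="1 -5 10 0 0; 1 -20 40 0 0; 1 -40 80 0 0; 1 -60 120 0 0; 1 -80 160 0 0")

```text
t: 26.75
tool_pos: [0.6438, -0.0691, 0.148]
orientation: [0.068, -3.14, -0.001]
force: [1.3, -0.2, -1.8]
opening: 0.0214
gripper_force: 30.0
```

arm_command(increments="1 -18 35 0 0; 1 -29 60 0 0; 1 -33 72 0 0; 1 -34 74 0 0; 1 -34 74 0 0")

```text
t: 27.25
tool_pos: [0.674, 0.0035, 0.1484]
orientation: [0.068, -3.14, 0.001]
force: [-0.7, -0.9, -0.1]
opening: 0.0219
gripper_force: 30.0
```

arm_command(increments="1 0 0 0 0; 1 0 0 0 0; 1 0 0 0 0")

```text
t: 27.55
tool_pos: [0.6743, 0.0027, 0.149]
orientation: [-0.066, 3.141, -0.0]
force: [-0.4, 0.7, -0.8]
opening: 0.0219
gripper_force: 30.0
```

```bash
python3 - <<'E'
from h import *
go(674.4,4.0,65,182.5)
im=robot.read_camera('wrist'); cv2.imwrite('pics/w11.png',im)
im=robot.read_camera('top'); cv2.imwrite('pics/t3.png',im); cm=robot.camera_model('top')
h=cv2.cvtColor(cv2.resize(im,None,fx=4,fy=4,interpolation=cv2.INTER_CUBIC),cv2.COLOR_BGR2HSV).astype(int)
m=(h[...,0]>15)&(h[...,0]<33)&(h[...,1]>60)&(h[...,2]>70); m[:,:240*4]=0; m[:,280*4:]=0; m[:150*4]=0; m[225*4:]=0
for c in blobs(m,150): print((c.min(0)/4),(c.max(0)/4),rect(cast(cm,c/4,.125)))
E
```

```text
pos [674.3   2.7 149. ] a -177.6 -> shift [-0.1  1.3 84. ] turn -0.002 dist 84.0 F [-0.4  0.7 -0.8] t 27.55 q6 -1.68 op 0.0219
[240.   190.75] [267.5  224.75] (array([471.4,   8.1]), array([102.8,  82.2]), -0.7)
[240. 150.] [277.75 203.25] (array([568.4,  -7.7]), array([163.3, 111.7]), -3.9)
```

arm_command(increments="1 0 1 12 0; 1 0 1 35 0; 1 0 1 60 0; 1 0 1 76 0; 1 0 1 83 0")

```text
t: 28.15
tool_pos: [0.6726, 0.0051, 0.0627]
orientation: [0.068, -3.137, -0.001]
force: [-0.6, -0.7, -0.7]
opening: 0.0213
gripper_force: 30.0
```

arm_command(increments="1 0 0 0 0; 1 0 0 3 0; 1 0 0 6 0; 1 0 0 9 0; 1 0 0 12 0", grip_force=9)

```text
t: 28.65
tool_pos: [0.6749, 0.0049, 0.0544]
orientation: [-0.068, 3.14, -0.0]
force: [1.0, -0.7, -0.2]
opening: 0.022
gripper_force: 9.0
```

arm_command(increments="1 0 0 3 0; 1 0 0 6 0; 1 0 0 9 0; 1 0 0 11 0; 1 0 0 11 0")

```text
t: 29.15
tool_pos: [0.6746, 0.0049, 0.043]
orientation: [-0.068, 3.141, -0.0]
force: [2.2, 0.1, 0.1]
opening: 0.0218
gripper_force: 9.0
```

```bash
python3 - <<'E'
from h import *
go(674.4,4.0,40.5,182.5)
im=robot.read_camera('scene'); cv2.imwrite('pics/s4.png',cv2.resize(im[130:250,210:330],None,fx=4,fy=4,interpolation=cv2.INTER_CUBIC))
E
```

```text
pos [674.6   4.9  43. ] a -177.5 -> shift [ 0.2 -0.9  2.5] turn -0.0 dist 3.0 F [2.2 0.1 0.1] t 29.15 q6 -1.68 op 0.0218
```

View pics/s4.png

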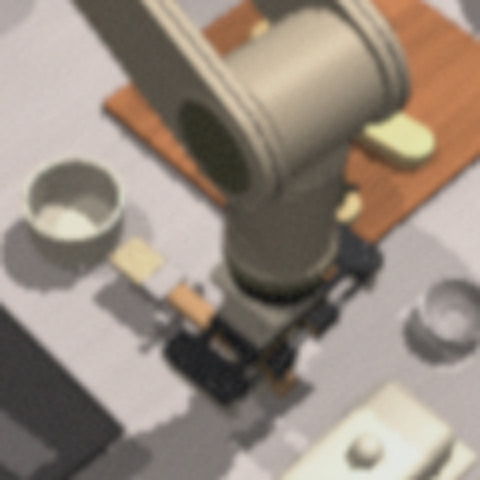

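The brush lies across the saddles. I lower the last 2 mm, release and rise.

arm_command(increments="1 0 0 1 0; 1 0 0 2 0; 1 0 0 2 0; 0.5 0 0 2 0; 0.4 0 0 2 0")

```text
t: 29.7
tool_pos: [0.6739, 0.005, 0.0403]
orientation: [0.068, -3.14, -0.0]
force: [-0.0, -0.2, 0.1]
opening: 0.0338
gripper_force: 0.0
```

arm_command(increments="0.4 0 0 0 0; 0.4 0 0 0 0; 0.4 0 0 -15 0; 0.4 0 0 -40 0; 0.4 0 0 -75 0")

```text
t: 30.2
tool_pos: [0.673, 0.005, 0.1155]
orientation: [0.068, -3.137, -0.0]
force: [0.7, 0.1, 1.4]
opening: 0.0558
gripper_force: 0.0
```

arm_command(increments="0.4 0 0 -40 0; 0.4 0 10 -70 0; 0.4 10 30 -90 0; 0.4 30 60 -100 0; 0.4 60 90 -100 0")

```text
t: 30.7
tool_pos: [0.6119, 0.0929, 0.2199]
orientation: [-0.066, 3.135, 0.001]
force: [-0.2, 1.1, 0.5]
opening: 0.0559
gripper_force: 0.0
```

arm_command(increments="0.4 15 35 0 0; 0.4 30 60 0 0; 0.4 35 75 0 0; 0.4 35 75 0 0; 0.4 35 75 0 0")

```text
t: 31.2
tool_pos: [0.573, 0.1652, 0.2164]
orientation: [-0.069, 3.14, -0.001]
force: [-0.1, -0.8, -0.2]
opening: 0.0558
gripper_force: 0.0
```

```bash
cat >> h.py <<'E'
def survey(tag):
    im=robot.read_camera('top'); cv2.imwrite(f'pics/{tag}.png',im); cm=robot.camera_model('top'); S=4
    hsv=cv2.cvtColor(cv2.resize(im,None,fx=S,fy=S,interpolation=cv2.INTER_CUBIC),cv2.COLOR_BGR2HSV).astype(int); H,Sa,V=[hsv[...,i] for i in range(3)]
    def roi(x0,x1,y0,y1):
        m=np.zeros(H.shape,bool); m[y0*S:y1*S,x0*S:x1*S]=1; return m
    W=lambda c,z: cast(cm,(c+.5)/S-.5,z)
    for c in blobs((H>22)&(H<45)&(V>60)&(Sa>30)&roi(110,240,150,265),1000): print('board arepa',rect(W(c,.034)))
    for c in blobs((H>22)&(H<45)&(V>60)&(Sa>30)&roi(285,400,145,260),1000): print('griddle arepa',rect(W(c,.065)))
    for c in blobs((H<22)&(Sa>100)&(V>60)&roi(240,280,138,195),500): print('handle',rect(W(c,.042)))
    for c in blobs((H>18)&(H<30)&(Sa>60)&(V>80)&roi(245,270,185,208),200): print('bristle',rect(W(c,.039)))
    return im
E
python3 - <<'E'
from h import *
go(555,174,150,180); survey('t4')
E
```

```text
pos [573.  165.2 216.4] a -177.5 -> shift [17.6  9.6 66.4] turn 0.044 dist 69.0 F [-0.1 -0.8 -0.2] t 31.2 q6 -1.42 op 0.0558
board arepa (array([440.8, 272.5]), array([49.2, 34.2]), 10.5)
board arepa (array([540.1, 266.5]), array([83.5, 37.4]), 7.5)
board arepa (array([540.5, 187.7]), array([87. , 19.1]), 10.5)
handle (array([631.4,   3. ]), array([131. ,  21.7]), 2.2)
bristle (array([516.6,  -2.2]), array([37.2, 34.5]), 4.7)
```

```bash
cat >> h.py <<'E'
def wsurvey(tag,z=.034):
    cm=robot.camera_model('wrist'); im=robot.read_camera('wrist'); cv2.imwrite(f'pics/{tag}.png',im)
    hsv=cv2.cvtColor(im,cv2.COLOR_BGR2HSV).astype(int); H,Sa,V=[hsv[...,i] for i in range(3)]
    m=((H>20)&(H<45)&(V>70)&(Sa>25)); m[250:]=0
    m=cv2.morphologyEx(m.astype(np.uint8),cv2.MORPH_CLOSE,np.ones((9,9)))
    for c in blobs(m,400): print('w arepa',rect(cast(cm,c,z)),'px',c.min(0),c.max(0))
    return im
E
python3 - <<'E'
from h import *
import pickle
cm=pickle.load(open('w1.pkl','rb'))
print('saddles',(cast(cm,[(218,107),(275,107),(218,190),(272,186),(246,186)],.036)*1000).round(1).tolist())
wsurvey('w12')
E
```

```text
saddles [[571.2, -25.4], [569.8, 25.9], [648.6, -25.4], [643.2, 26.4], [643.9, 1.4]]
w arepa (array([552.8, 269.6]), array([109.4,  37.1]), 9.8) px [338 104] [377 212]
w arepa (array([554.3, 174.5]), array([113. ,  37.7]), -0.2) px [243  99] [285 212]
w arepa (array([514.8,  -5.4]), array([31. , 27.7]), -87.6) px [59 94] [ 93 124]
w arepa (array([437.7, 269.8]), array([55.5, 38.9]), 2.0) px [354   0] [401  67]
w arepa (array([435.5, 167.7]), array([48.7, 37.9]), -6.5) px [241   0] [288  55]
w arepa (array([451.3, -11.4]), array([109.9,  58.8]), -87.6) px [0 0] [124  71]
```

View pics/w12.png

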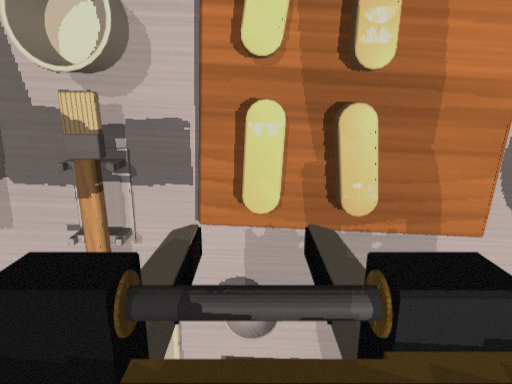

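The brush lies in its rest (handle from (75,160) to (108,250) over both saddles), and all four arepas are where they were. I pick the right long one, which is at (554.5,174).

arm_command(increments="0.35 4 3 12 0.02; 0.35 12 7 40 0.044; 0.35 18 9 80 0.044; 0.35 18 9 120 0.044; 0.35 18 9 145 0.044", grip_force=15)

```text
t: 31.8
tool_pos: [0.5515, 0.1728, 0.0663]
orientation: [-0.004, -3.137, 0.002]
force: [-0.7, 0.1, -0.2]
opening: 0.0605
gripper_force: 0.0
```

arm_command(increments="0.35 0 0 10 0; 0.35 0 0 15 0; 0.35 0 0 15 0; 0.35 0 0 15 0")

```text
t: 32.2
tool_pos: [0.5553, 0.174, 0.0576]
orientation: [0.002, 3.139, 0.001]
force: [-0.1, 0.5, 0.6]
opening: 0.0599
gripper_force: 0.0
```

```bash
python3 - <<'E'
from h import *
go(554.5,174,42,180)
E
```

```text
pos [555.3 174.   57.6] a 179.9 -> shift [ 0.8 -0.  15.6] turn -0.001 dist 16.0 F [-0.1  0.5  0.6] t 32.2 q6 -1.35 op 0.0599
```

arm_command(increments="0.35 0 0 6 0; 0.35 0 0 13 0; 0.35 0 0 15 0; 0.35 0 0 15 0; 0.35 0 0 15 0")

```text
t: 32.7
tool_pos: [0.5539, 0.1739, 0.0408]
orientation: [-0.001, -3.141, 0.0]
force: [-0.7, -0.3, 0.0]
opening: 0.0607
gripper_force: 0.0
```

arm_command(increments="1 0 0 0 0; 1 0 0 0 0; 1 0 0 0 0; 1 0 0 0 0; 1 0 0 0 0")

```text
t: 33.2
tool_pos: [0.5541, 0.1739, 0.041]
orientation: [0.001, 3.141, 0.0]
force: [0.2, -0.4, 1.4]
opening: 0.0397
gripper_force: 15.0
```

arm_command(increments="1 0 0 -8 0; 1 0 0 -28 0; 1 0 0 -55 0; 1 0 -10 -80 0; 1 0 -30 -100 0")

```text
t: 33.7
tool_pos: [0.5543, 0.1447, 0.1431]
orientation: [-0.002, 3.14, 0.001]
force: [0.7, -0.1, -0.3]
opening: 0.0398
gripper_force: 15.0
```

arm_command(increments="1 0 -30 -10 0.01; 1 0 -70 -12 0.02; 1 0 -110 -12 0.028; 1 0 -150 -12 0.028; 1 0 -190 -12 0.028")

```text
t: 34.2
tool_pos: [0.5536, -0.0476, 0.1535]
orientation: [0.045, 3.141, -0.0]
force: [0.4, 0.3, -1.4]
opening: 0.0401
gripper_force: 15.0
```

arm_command(increments="1 0 -40 0 0; 1 0 -80 0 0; 1 0 -120 0 0; 1 0 -148 0 0; 1 0 -160 0 0")

```text
t: 34.7
tool_pos: [0.5488, -0.2087, 0.1533]
orientation: [0.049, 3.141, -0.001]
force: [0.4, 0.9, -1.1]
opening: 0.0403
gripper_force: 15.0
```

arm_command(increments="1 0 0 0 0; 1 0 0 0 0; 1 0 0 0 0")

```text
t: 35.0
tool_pos: [0.5494, -0.2045, 0.1528]
orientation: [-0.043, -3.141, -0.001]
force: [-0.8, -0.1, -0.0]
opening: 0.0399
gripper_force: 15.0
```

```bash
python3 - <<'E'
from h import *
go(552.8,-209.1,73.5,178.4)
im=robot.read_camera('wrist'); cv2.imwrite('pics/w13.png',im)
cm=robot.camera_model('wrist'); f=lambda p,z:(cast(cm,p,z)*1000).round(1).tolist()
g=cv2.cvtColor(im,cv2.COLOR_BGR2GRAY); print(g[100,300:420].tolist()); print(g[60:200,150].tolist())
E
```

```text
pos [ 549.4 -204.5  152.8] a 178.4 -> shift [-3.6 -4.5 79.3] turn 0.001 dist 80.0 F [-0.8 -0.1 -0. ] t 35.0 q6 -1.99 op 0.0399
[110, 108, 112, 107, 108, 108, 111, 107, 109, 108, 108, 110, 107, 107, 108, 108, 108, 110, 108, 108, 109, 111, 106, 112, 112, 109, 111, 111, 110, 111, 106, 107, 107, 108, 110, 108, 110, 111, 105, 109, 112, 108, 107, 113, 111, 109, 110, 110, 111, 110, 111, 111, 110, 110, 109, 107, 111, 109, 108, 108, 93, 51, 50, 73, 88, 104, 104, 108, 107, 107, 212, 222, 221, 222, 221, 222, 222, 222, 222, 221, 222, 222, 222, 223, 222, 222, 221, 222, 223, 222, 222, 221, 222, 222, 223, 222, 221, 221, 222, 221, 222, 222, 220, 221, 220, 220, 222, 220, 220, 220, 220, 221, 221, 219, 218, 220, 221, 221, 219, 219]
[107, 105, 106, 107, 108, 109, 107, 101, 104, 109, 106, 106, 107, 107, 105, 103, 103, 107, 106, 110, 108, 111, 109, 108, 108, 106, 104, 106, 103, 107, 109, 90, 78, 99, 105, 108, 110, 110, 110, 112, 105, 95, 76, 76, 91, 98, 108, 106, 107, 110, 109, 107, 105, 103, 105, 104, 105, 105, 107, 107, 105, 103, 104, 102, 105, 105, 107, 103, 107, 108, 108, 106, 104, 105, 105, 111, 106, 107, 105, 105, 106, 104, 106, 104, 89, 64, 64, 65, 61, 65, 58, 61, 63, 62, 64, 59, 62, 59, 63, 64, 60, 61, 62, 61, 62, 62, 65, 64, 62, 61, 62, 60, 66, 64, 63, 61, 63, 64, 60, 61, 63, 63, 61, 61, 64, 60, 63, 59, 61, 60, 65, 63, 63, 63, 62, 63, 59, 63, 64, 63]
```

```bash
python3 - <<'E'
from h import *
cm=robot.camera_model('wrist'); f=lambda p,z:(cast(cm,p,z)*1000).round(1).tolist()
print('ridge base',f([(150,91.5),(150,102.5)],.045),'top',f([(150,93),(150,101)],.051))
print('left rim inner base',f([(361,100)],.045),'outer top',f([(369.5,100)],.052))
g=cv2.cvtColor(cv2.imread('pics/w13.png'),cv2.COLOR_BGR2GRAY)
for c in (60,200,310): 
    k=g[60:140,c].astype(int); r=np.where(k<k[:5].mean()-18)[0]+60; r=r[:8]; print(c,r.tolist())
E
```

```text
ridge base [[467.9, -276.7], [475.5, -277.6]] top [[469.1, -275.1], [474.6, -275.7]]
left rim inner base [[478.0, -123.6]] outer top [[478.2, -119.8]]
60 [61, 138, 139]
200 [92, 102, 103, 124, 125, 126, 127, 128]
310 [92, 102, 103]
```

arm_command(increments="1 -1 -1 10 0; 1 -3 -3 28 0; 1 -4 -4 48 0; 1 -4 -4 62 0; 1 -4 -4 70 0")

```text
t: 35.55
tool_pos: [0.5521, -0.2092, 0.0806]
orientation: [-0.044, -3.139, -0.002]
force: [-1.1, 1.3, -1.3]
opening: 0.0401
gripper_force: 15.0
```

arm_command(increments="1 0 0 4 0; 1 0 0 7 0; 1 0 0 8 0; 1 0 0 8 0; 1 0 0 8 0")

```text
t: 36.05
tool_pos: [0.5535, -0.2104, 0.0756]
orientation: [0.045, 3.14, -0.001]
force: [0.2, 0.1, -1.4]
opening: 0.0397
gripper_force: 15.0
```

```bash
python3 - <<'E'
from h import *
go(552.8,-209.1,73,178.4)
E
```

```text
pos [ 553.5 -210.4   75.6] a 178.4 -> shift [0.8 1.3 2.6] turn -0.001 dist 3.0 F [ 0.2  0.1 -1.4] t 36.05 q6 -1.99 op 0.0397
```

arm_command(increments="1 0 0 2 0; 1 0 0 3.4 0; 1 0 0 3.4 0; 0.35 0 0 3.4 0; 0.35 0 0 3.4 0")

```text
t: 36.55
tool_pos: [0.5532, -0.2102, 0.0714]
orientation: [0.045, 3.141, -0.0]
force: [-0.4, -0.2, 0.3]
opening: 0.0514
gripper_force: 0.0
```

arm_command(increments="0.35 0 0 0 0; 0.35 0 0 0 0; 0.35 0 0 -12 0; 0.35 0 0 -40 0; 0.35 0 0 -75 0")

```text
t: 37.05
tool_pos: [0.552, -0.2096, 0.1464]
orientation: [-0.045, -3.138, -0.002]
force: [-0.2, -0.4, -0.0]
opening: 0.0605
gripper_force: 0.0
```

arm_command(increments="0.35 0 20 -25 0; 0.35 0 60 -40 -0.05; 0.35 0 105 -45 -0.1; 0.35 0 150 -45 -0.15; 0.35 0 200 -45 -0.18")

```text
t: 37.55
tool_pos: [0.5591, -0.0091, 0.1932]
orientation: [-0.239, 3.13, -0.001]
force: [0.7, -0.1, -0.9]
opening: 0.0606
gripper_force: 0.0
```

```bash
python3 - <<'E'
from h import *
go(553,269.3,160,189)
E
```

```text
pos [559.1  -9.1 193.2] a -171.3 -> shift [-36.1 276.2  33.1] turn -0.005 dist 280.0 F [ 0.7 -0.1 -0.9] t 37.55 q6 -1.83 op 0.0606
```

arm_command(increments="0.35 -6 45 0 0; 0.35 -12 90 0 0; 0.35 -18 135 0 0; 0.35 -24 180 0 0; 0.35 -30 225 5 0")

```text
t: 38.05
tool_pos: [0.5549, 0.2188, 0.1885]
orientation: [-0.237, 3.13, 0.001]
force: [0.6, -0.0, 1.0]
opening: 0.0605
gripper_force: 0.0
```

arm_command(increments="0.35 -4 30 10 0; 0.35 -6 46 20 0; 0.35 -6 50 28 0; 0.35 -6 51 28 0; 0.35 -6 51 28 0")

```text
t: 38.55
tool_pos: [0.553, 0.2666, 0.1584]
orientation: [0.236, -3.132, 0.001]
force: [0.7, -1.0, -0.1]
opening: 0.0603
gripper_force: 0.0
```

```bash
python3 - <<'E'
from h import *
wsurvey('w14'); survey('t5'); go(553,269.3,42,189)
E
```

```text
w arepa (array([549.1, 268.6]), array([105.5,  37. ]), 8.4) px [234 123] [279 246]
w arepa (array([435.4, 271.3]), array([59.6, 36. ]), 2.4) px [258   0] [311  84]
w arepa (array([441.3, 169.7]), array([42.9, 37. ]), -81.4) px [116   0] [173  55]
board arepa (array([423.3, 168.4]), array([72.6, 39.5]), -6.8)
griddle arepa (array([ 554.8, -209.7]), array([116.9,  41. ]), -1.7)
handle (array([631.2,   3. ]), array([131.3,  21.7]), 2.4)
pos [553.5 266.7 159.1] a -171.4 -> shift [1.000e-01 2.700e+00 1.171e+02] turn -0.007 dist 117.0 F [-0.2 -0.2  0.4] t 38.65 q6 -1.35 op 0.0602
```

arm_command(increments="0.35 0 1 12 0; 0.35 0 2 35 0; 0.35 0 2 65 0; 0.35 0 2 90 0; 0.35 0 2 102 0")

```text
t: 39.15
tool_pos: [0.5508, 0.2687, 0.0531]
orientation: [0.236, -3.129, 0.002]
force: [-1.8, -1.8, -0.3]
opening: 0.0605
gripper_force: 0.0
```

arm_command(increments="0.35 0 0 8 0; 0.35 0 0 14 0; 0.35 0 0 15 0; 0.35 0 0 15 0; 0.35 0 0 15 0")

```text
t: 39.65
tool_pos: [0.5533, 0.2703, 0.0426]
orientation: [-0.238, 3.131, 0.001]
force: [-0.1, -0.3, -0.3]
opening: 0.0604
gripper_force: 0.0
```

arm_command(increments="0.35 0 0 0 0; 1 0 0 0 0; 1 0 0 0 0; 1 0 0 0 0; 1 0 0 0 0")

```text
t: 40.15
tool_pos: [0.5525, 0.27, 0.0416]
orientation: [-0.238, 3.132, -0.0]
force: [-0.7, -0.4, 1.9]
opening: 0.0397
gripper_force: 15.0
```

arm_command(increments="1 0 0 -8 0; 1 0 0 -28 0; 1 0 0 -55 0; 1 0 0 -85 0; 1 0 0 -115 0")

```text
t: 40.65
tool_pos: [0.5521, 0.2699, 0.1578]
orientation: [0.238, -3.132, 0.0]
force: [1.5, -0.1, -0.9]
opening: 0.0395
gripper_force: 15.0
```

arm_command(increments="1 2 -15 0 0.03; 1 6 -50 0 0.08; 1 12 -90 0 0.13; 1 18 -130 0 0.18; 1 24 -170 0 0.18")

```text
t: 41.15
tool_pos: [0.5536, 0.0964, 0.1557]
orientation: [-0.049, -3.14, 0.0]
force: [0.3, 0.6, -1.5]
opening: 0.0398
gripper_force: 15.0
```

```bash
python3 - <<'E'
from h import *
go(549,-338,160,178.4)
E
```

```text
pos [553.6  96.4 155.7] a 178.2 -> shift [  -8.8 -434.3   -4.2] turn -0.003 dist 434.0 F [ 0.3  0.6 -1.5] t 41.15 q6 -1.46 op 0.0398
```

arm_command(increments="1 -1 -42 -2 0; 1 -2 -84 -4 0; 1 -3 -126 -4 0; 1 -4 -168 -4 0; 1 -5 -210 -4 0")

```text
t: 41.65
tool_pos: [0.5524, -0.1137, 0.1598]
orientation: [-0.046, -3.14, -0.0]
force: [1.2, 0.1, -1.0]
opening: 0.0402
gripper_force: 15.0
```

arm_command(increments="1 0 -40 0 0; 1 -1 -80 0 0; 1 -2 -120 0 0; 1 -2 -155 0 0; 1 -3 -185 0 0")

```text
t: 42.15
tool_pos: [0.5498, -0.299, 0.1596]
orientation: [-0.048, -3.14, -0.001]
force: [0.7, 0.1, -1.1]
opening: 0.0399
gripper_force: 15.0
```

arm_command(increments="1 0 -20 0 0; 1 0 -32 0 0; 1 0 -36 0 0; 1 0 -36 0 0; 1 0 -36 0 0")

```text
t: 42.65
tool_pos: [0.5503, -0.3315, 0.1604]
orientation: [-0.043, -3.141, -0.001]
force: [0.3, 0.5, -0.9]
opening: 0.0397
gripper_force: 15.0
```

```bash
python3 - <<'E'
from h import *
go(549,-338,75.5,178.4)
E
```

```text
pos [ 550.3 -331.5  160.4] a 178.4 -> shift [ 1.1 -6.5 84.9] turn 0.0 dist 85.0 F [ 0.3  0.5 -0.9] t 42.65 q6 -2.17 op 0.0397
```

Lower to about 75.5, pause, then lower the last 3 mm, release, and rise.

arm_command(increments="1 0 -2 12 0; 1 0 -5 33 0; 1 0 -6 55 0; 1 0 -6 70 0; 1 0 -6 78 0")

```text
t: 43.15
tool_pos: [0.549, -0.3374, 0.0799]
orientation: [-0.044, -3.139, -0.003]
force: [-1.0, -0.2, -2.1]
opening: 0.0396
gripper_force: 15.0
```

arm_command(increments="1 0 0 5 0; 1 0 0 7 0; 1 0 0 7 0; 1 0 0 7 0")

```text
t: 43.55
tool_pos: [0.5505, -0.3391, 0.0765]
orientation: [0.045, 3.14, -0.001]
force: [0.1, 0.6, -0.8]
opening: 0.0399
gripper_force: 15.0
```

```bash
python3 - <<'E'
from h import *
go(549,-338,72.5,178.4)
E
```

```text
pos [ 550.5 -339.1   76.5] a 178.4 -> shift [1.5 1.1 4. ] turn -0.001 dist 4.0 F [ 0.1  0.6 -0.8] t 43.55 q6 -2.17 op 0.0399
```

arm_command(increments="1 0 0 2 0; 1 0 0 3.6 0; 1 0 0 3.6 0; 0.35 0 0 3.6 0; 0.35 0 0 3.6 0")

```text
t: 44.05
tool_pos: [0.5499, -0.3388, 0.0719]
orientation: [0.045, 3.141, -0.0]
force: [-0.2, 0.2, 0.7]
opening: 0.0513
gripper_force: 0.0
```

arm_command(increments="0.35 0 0 0 0; 0.35 0 0 0 0; 0.35 0 0 -12 0; 0.35 0 0 -40 0; 0.35 0 0 -75 0")

```text
t: 44.55
tool_pos: [0.5489, -0.338, 0.1466]
orientation: [-0.045, -3.138, -0.003]
force: [-0.4, -0.5, 0.6]
opening: 0.0605
gripper_force: 0.0
```

arm_command(increments="0.35 5 20 -25 0; 0.35 15 60 -40 0.03; 0.35 27 105 -45 0.06; 0.35 38 150 -45 0.09; 0.35 50 195 -45 0.09")

```text
t: 45.05
tool_pos: [0.5054, -0.141, 0.1934]
orientation: [0.189, 3.134, -0.001]
force: [0.4, 1.1, -0.0]
opening: 0.0606
gripper_force: 0.0
```

```bash
python3 - <<'E'
from h import *
go(423.3,168.6,160,173.2)
E
```

```text
pos [ 505.4 -141.   193.4] a 173.1 -> shift [118.7 297.6  33. ] turn -0.002 dist 322.0 F [ 0.4  1.1 -0. ] t 45.05 q6 -1.82 op 0.0606
```

arm_command(increments="0.35 17 43 0 0; 0.35 34 86 0 0; 0.35 51 129 0 0; 0.35 68 172 0 0; 0.35 85 215 5 0")

```text
t: 45.55
tool_pos: [0.4466, 0.0828, 0.1888]
orientation: [0.186, 3.133, 0.001]
force: [0.9, 0.1, 0.1]
opening: 0.0604
gripper_force: 0.0
```

arm_command(increments="0.35 17 43 8 0; 0.35 28 68 18 0; 0.35 33 80 28 0; 0.35 34 82 28 0; 0.35 34 82 28 0")

```text
t: 46.05
tool_pos: [0.4227, 0.1661, 0.1591]
orientation: [-0.186, -3.136, 0.001]
force: [-0.5, 0.5, 0.5]
opening: 0.0607
gripper_force: 0.0
```

arm_command(increments="0.35 0 0 0 0; 0.35 0 0 0 0")

```text
t: 46.25
tool_pos: [0.4233, 0.1656, 0.1595]
orientation: [0.189, 3.135, 0.0]
force: [0.3, -0.0, -0.9]
opening: 0.0605
gripper_force: 0.0
```

```bash
python3 - <<'E'
from h import *
go(423.3,168.6,42,173.2); wsurvey('w15'); survey('t6')
E
```

```text
pos [423.3 165.6 159.5] a 173.1 -> shift [  0.5   3.  117.5] turn -0.002 dist 118.0 F [ 0.3 -0.  -0.9] t 46.25 q6 -1.19 op 0.0605
w arepa (array([445.1,   0.7]), array([46.7, 23.3]), 84.6) px [ 40 224] [ 95 249]
w arepa (array([419.2, 169.7]), array([67.9, 37.9]), -6.5) px [234 145] [280 224]
w arepa (array([428. , 271.4]), array([73.9, 36.9]), 5.6) px [353 139] [401 221]
w arepa (array([295.1, 230.7]), array([50.1, 16.5]), 83.1) px [286   0] [355  25]
griddle arepa (array([ 551.7, -338.7]), array([116.8,  40.9]), -1.9)
griddle arepa (array([ 554.8, -209.7]), array([116.9,  41. ]), -1.7)
handle (array([629.9,   3. ]), array([134.6,  21.6]), 2.4)
bristle (array([518.3,  -2.2]), array([39.7, 33.9]), 2.8)
```

arm_command(increments="0.35 0 1 12 0; 0.35 0 3 35 0; 0.35 0 3 65 0; 0.35 0 3 90 0; 0.35 0 3 102 0")

```text
t: 46.85
tool_pos: [0.4208, 0.1689, 0.0537]
orientation: [-0.186, -3.132, 0.002]
force: [0.1, -0.1, 0.5]
opening: 0.0606
gripper_force: 0.0
```

arm_command(increments="0.35 0 0 8 0; 0.35 0 0 14 0; 0.35 0 0 15 0; 0.35 0 0 15 0; 0.35 0 0 15 0")

```text
t: 47.35
tool_pos: [0.4236, 0.1698, 0.0428]
orientation: [0.186, 3.135, 0.001]
force: [-0.3, -0.7, 0.1]
opening: 0.0604
gripper_force: 0.0
```

arm_command(increments="0.35 0 0 0 0; 1 0 0 0 0; 1 0 0 0 0; 1 0 0 0 0; 1 0 0 0 0")

```text
t: 47.85
tool_pos: [0.4229, 0.1696, 0.0419]
orientation: [0.186, 3.136, -0.0]
force: [-0.1, -0.4, 1.0]
opening: 0.0393
gripper_force: 15.0
```

arm_command(increments="1 0 0 -8 0; 1 0 0 -28 0; 1 0 0 -60 0; 1 0 0 -95 0; 1 0 0 -125 0")

```text
t: 48.35
tool_pos: [0.4229, 0.1696, 0.1691]
orientation: [0.186, 3.135, 0.001]
force: [1.8, 0.1, -1.4]
opening: 0.04
gripper_force: 15.0
```

arm_command(increments="1 -2 -15 0 -0.03; 1 -6 -45 0 -0.06; 1 -11 -85 0 -0.09; 1 -16 -125 0 -0.09; 1 -22 -165 0 -0.09")

```text
t: 48.85
tool_pos: [0.4249, 0.0019, 0.1675]
orientation: [0.044, 3.141, -0.0]
force: [1.5, -0.1, 0.0]
opening: 0.0396
gripper_force: 15.0
```

```bash
python3 - <<'E'
from h import *
go(415,-204.3,160,178.4)
E
```

```text
pos [424.9   1.9 167.5] a 178.4 -> shift [   4.2 -206.4    7.5] turn 0.0 dist 207.0 F [ 1.5 -0.1  0. ] t 48.85 q6 -1.66 op 0.0396
```

arm_command(increments="1 1 -42 0 0; 1 2 -84 0 0; 1 3 -126 2 0; 1 4 -165 5 0; 1 4 -192 7 0")

```text
t: 49.35
tool_pos: [0.4151, -0.1911, 0.1604]
orientation: [0.047, 3.141, -0.001]
force: [-0.1, -0.1, -0.1]
opening: 0.0398
gripper_force: 15.0
```

arm_command(increments="1 0 -12 0 0; 1 0 -16 0 0; 1 0 -16 0 0; 1 0 -16 0 0")

```text
t: 49.75
tool_pos: [0.4154, -0.2035, 0.1599]
orientation: [-0.043, -3.141, -0.001]
force: [0.1, -0.7, -0.5]
opening: 0.0398
gripper_force: 15.0
```

```bash
python3 - <<'E'
from h import *
go(415,-204.3,76,178.4)
E
```

```text
pos [ 415.4 -203.5  159.9] a 178.4 -> shift [ 0.4 -0.8 83.9] turn 0.0 dist 84.0 F [ 0.1 -0.7 -0.5] t 49.75 q6 -2.11 op 0.0398
```

arm_command(increments="1 0 0 12 0; 1 0 0 33 0; 1 0 0 55 0; 1 0 0 72 0; 1 0 0 80 0")

```text
t: 50.25
tool_pos: [0.414, -0.2029, 0.0773]
orientation: [-0.043, -3.138, -0.003]
force: [-0.3, 1.5, -1.0]
opening: 0.0397
gripper_force: 15.0
```

arm_command(increments="1 0 0 3 0; 1 0 0 4 0; 1 0 0 4 0; 1 0 0 4 0")

```text
t: 50.65
tool_pos: [0.4159, -0.205, 0.0768]
orientation: [0.045, 3.14, -0.001]
force: [-0.3, -0.1, -0.0]
opening: 0.0398
gripper_force: 15.0
```

```bash
python3 - <<'E'
from h import *
go(415,-204.3,72.7,178.4)
E
```

```text
pos [ 415.9 -205.    76.8] a 178.4 -> shift [0.9 0.7 4.1] turn -0.001 dist 4.0 F [-0.3 -0.1 -0. ] t 50.65 q6 -2.11 op 0.0398
```

arm_command(increments="1 0 0 2 0; 1 0 0 3.8 0; 1 0 0 3.8 0; 0.35 0 0 3.8 0; 0.35 0 0 3.8 0")

```text
t: 51.15
tool_pos: [0.4152, -0.2047, 0.0721]
orientation: [0.045, 3.141, -0.0]
force: [0.1, -0.2, -0.6]
opening: 0.0516
gripper_force: 0.0
```

arm_command(increments="0.35 0 0 0 0; 0.35 0 0 0 0; 0.35 0 0 -12 0; 0.35 0 0 -40 0; 0.35 0 0 -75 0")

```text
t: 51.65
tool_pos: [0.4142, -0.204, 0.1473]
orientation: [-0.045, -3.139, -0.003]
force: [1.3, -0.3, -0.1]
opening: 0.0603
gripper_force: 0.0
```

arm_command(increments="0.35 0 20 -25 0; 0.35 0 60 -40 -0.03; 0.35 0 105 -45 -0.06; 0.35 0 150 -45 -0.07; 0.35 0 195 -45 -0.07")

```text
t: 52.15
tool_pos: [0.4209, -0.0082, 0.1936]
orientation: [-0.064, 3.139, -0.0]
force: [1.7, -1.0, 0.4]
opening: 0.0604
gripper_force: 0.0
```

```bash
python3 - <<'E'
from h import *
go(430,270,160,182.5); survey('t7')
E
```

```text
pos [420.9  -8.2 193.6] a -177.6 -> shift [-20.4 277.7  33.6] turn -0.003 dist 280.0 F [ 1.7 -1.   0.4] t 52.15 q6 -1.75 op 0.0604
board arepa (array([430.5, 268.7]), array([73.2, 39.3]), 1.9)
griddle arepa (array([ 551.7, -338.8]), array([116.8,  40.9]), -1.8)
griddle arepa (array([ 555.1, -209.7]), array([116.1,  41. ]), -1.7)
handle (array([630. ,   2.9]), array([134.7,  21.6]), 2.6)
```

arm_command(increments="0.35 -4 45 0 0; 0.35 -7 90 0 0; 0.35 -11 135 0 0; 0.35 -14 180 0 0; 0.35 -18 225 5 0")

```text
t: 52.7
tool_pos: [0.4299, 0.2178, 0.1888]
orientation: [-0.065, 3.138, 0.001]
force: [0.3, -0.4, 1.0]
opening: 0.0602
gripper_force: 0.0
```

arm_command(increments="0.35 -2 30 10 0; 0.35 -3 46 20 0; 0.35 -3 51 28 0; 0.35 -3 52 28 0; 0.35 -3 52 28 0")

```text
t: 53.2
tool_pos: [0.4304, 0.2671, 0.1594]
orientation: [0.064, -3.141, 0.001]
force: [-0.6, -0.8, 1.3]
opening: 0.0606
gripper_force: 0.0
```

arm_command(increments="0.35 0 0 0 0; 0.35 0 0 0 0")

```text
t: 53.4
tool_pos: [0.4309, 0.2672, 0.1598]
orientation: [-0.063, 3.14, 0.001]
force: [-0.1, 0.1, 0.2]
opening: 0.06
gripper_force: 0.0
```

```bash
python3 - <<'E'
from h import *
go(430.4,269.2,42,182); wsurvey('w16'); survey('t8')
E
```

```text
pos [430.9 267.2 159.8] a -177.7 -> shift [  0.6   1.9 117.8] turn 0.005 dist 118.0 F [-0.1  0.1  0.2] t 53.4 q6 -1.16 op 0.06
w arepa (array([427.6, 270. ]), array([65.7, 37.6]), 2.1) px [234 148] [279 224]
w arepa (array([295.9, 242.9]), array([41.4, 15.2]), -87.7) px [198   0] [255  23]
griddle arepa (array([ 416.7, -205.2]), array([76.3, 40.4]), -1.7)
griddle arepa (array([ 551.7, -338.7]), array([116.9,  41.4]), -2.3)
griddle arepa (array([ 554.8, -209.6]), array([116.9,  41. ]), -1.9)
handle (array([629.9,   3. ]), array([134.5,  21.7]), 2.3)
bristle (array([518.3,  -2.6]), array([39.7, 34.6]), 2.7)
```

arm_command(increments="0.35 0 1 12 0; 0.35 0 2 35 0; 0.35 0 2 65 0; 0.35 0 2 90 0; 0.35 0 2 102 0")

```text
t: 54.0
tool_pos: [0.4283, 0.2689, 0.0537]
orientation: [0.065, -3.137, 0.003]
force: [-0.6, -0.0, -0.0]
opening: 0.0605
gripper_force: 0.0
```

arm_command(increments="0.35 0 0 8 0; 0.35 0 0 14 0; 0.35 0 0 15 0; 0.35 0 0 15 0; 0.35 0 0 15 0")

```text
t: 54.5
tool_pos: [0.431, 0.2703, 0.0431]
orientation: [-0.065, 3.139, 0.001]
force: [1.0, 0.8, -0.1]
opening: 0.0603
gripper_force: 0.0
```

arm_command(increments="0.35 0 0 0 0; 1 0 0 0 0; 1 0 0 0 0; 1 0 0 0 0; 1 0 0 0 0")

```text
t: 55.0
tool_pos: [0.4303, 0.2699, 0.0422]
orientation: [-0.065, 3.141, 0.0]
force: [-0.5, 0.6, 0.7]
opening: 0.0399
gripper_force: 15.0
```

arm_command(increments="1 0 0 -8 0; 1 0 0 -28 0; 1 0 0 -60 0; 1 0 0 -95 0; 1 0 0 -125 0")

```text
t: 55.5
tool_pos: [0.4303, 0.27, 0.1693]
orientation: [-0.065, 3.14, 0.001]
force: [0.5, 1.2, -1.6]
opening: 0.0397
gripper_force: 15.0
```

arm_command(increments="1 1 -15 0 0.03; 1 2 -45 0 0.06; 1 5 -90 0 0.068; 1 8 -135 0 0.068; 1 10 -180 0 0.068")

```text
t: 56.0
tool_pos: [0.4267, 0.0879, 0.1665]
orientation: [-0.041, -3.141, 0.0]
force: [0.7, 0.5, -1.0]
opening: 0.0395
gripper_force: 15.0
```

```bash
python3 - <<'E'
from h import *
go(411,-334.3,160,178.4)
E
```

```text
pos [426.7  87.9 166.5] a 178.5 -> shift [   4.5 -422.4    6.6] turn 0.002 dist 423.0 F [ 0.7  0.5 -1. ] t 56.0 q6 -1.46 op 0.0395
```

arm_command(increments="1 0 -42 0 0; 1 1 -84 0 0; 1 1 -126 0 0; 1 2 -168 0 0; 1 2 -210 2 0")

```text
t: 56.5
tool_pos: [0.4192, -0.1221, 0.1649]
orientation: [-0.043, -3.141, 0.0]
force: [1.5, -0.3, -0.4]
opening: 0.0401
gripper_force: 15.0
```

arm_command(increments="1 0 -40 0 0; 1 1 -80 2 0; 1 1 -120 3 0; 1 2 -153 4 0; 1 2 -180 4 0")

```text
t: 57.0
tool_pos: [0.412, -0.3019, 0.1603]
orientation: [-0.045, -3.14, -0.001]
force: [0.9, 0.7, -1.3]
opening: 0.0396
gripper_force: 15.0
```

arm_command(increments="1 0 -16 0 0; 1 0 -28 0 0; 1 0 -30 0 0; 1 0 -30 0 0; 1 0 -30 0 0")

```text
t: 57.5
tool_pos: [0.4127, -0.3291, 0.161]
orientation: [-0.04, -3.141, -0.001]
force: [0.4, -0.3, -0.3]
opening: 0.04
gripper_force: 15.0
```

```bash
python3 - <<'E'
from h import *
go(411,-334.3,76,178.4)
E
```

```text
pos [ 412.7 -329.1  161. ] a 178.5 -> shift [ 1.6 -5.3 85. ] turn 0.002 dist 85.0 F [ 0.4 -0.3 -0.3] t 57.5 q6 -2.32 op 0.04
```

arm_command(increments="1 0 -1 12 0; 1 1 -4 33 0; 1 1 -4 55 0; 1 1 -4 72 0; 1 1 -4 80 0")

```text
t: 58.0
tool_pos: [0.4104, -0.3323, 0.0783]
orientation: [-0.041, -3.139, -0.004]
force: [-1.0, -0.2, -0.6]
opening: 0.0401
gripper_force: 15.0
```

arm_command(increments="1 0 0 4 0; 1 0 0 5 0; 1 0 0 5 0; 1 0 0 5 0")

```text
t: 58.4
tool_pos: [0.412, -0.3346, 0.0771]
orientation: [0.042, 3.14, -0.002]
force: [0.6, -0.4, 1.2]
opening: 0.0399
gripper_force: 15.0
```

```bash
python3 - <<'E'
from h import *
go(411,-334.3,73,178.4)
E
```

```text
pos [ 412.  -334.6   77.1] a 178.5 -> shift [1.  0.3 4.1] turn 0.001 dist 4.0 F [ 0.6 -0.4  1.2] t 58.4 q6 -2.32 op 0.0399
```

Lower, release, rise and move away to the left for a clear view.

arm_command(increments="1 0 0 2 0; 1 0 0 4 0; 1 0 0 4 0; 0.35 0 0 4 0; 0.35 0 0 4 0")

```text
t: 58.9
tool_pos: [0.4114, -0.3341, 0.0721]
orientation: [0.042, 3.141, -0.0]
force: [-0.3, -1.3, 1.0]
opening: 0.0515
gripper_force: 0.0
```

arm_command(increments="0.35 0 0 0 0; 0.35 0 0 0 0; 0.35 0 0 -12 0; 0.35 0 0 -40 0; 0.35 0 0 -75 0")

```text
t: 59.4
tool_pos: [0.4105, -0.3332, 0.1471]
orientation: [-0.042, -3.139, -0.003]
force: [0.9, -0.7, -0.8]
opening: 0.0601
gripper_force: 0.0
```

arm_command(increments="0.35 0 20 -30 0; 0.35 0 60 -70 0; 0.35 0 105 -110 0; 0.35 0 150 -120 0; 0.35 0 195 -120 0")

```text
t: 59.9
tool_pos: [0.4173, -0.1442, 0.271]
orientation: [0.044, 3.136, -0.004]
force: [0.3, 0.9, 1.0]
opening: 0.0602
gripper_force: 0.0
```

arm_command(increments="0.35 0 45 0 0; 0.35 0 90 0 0; 0.35 0 135 0 0; 0.35 0 180 0 0; 0.35 0 225 0 0")

```text
t: 60.4
tool_pos: [0.4221, 0.0819, 0.2679]
orientation: [0.042, 3.14, 0.0]
force: [1.0, 0.5, 0.6]
opening: 0.0608
gripper_force: 0.0
```

arm_command(increments="0.35 0 40 0 0; 0.35 0 70 0 0; 0.35 0 80 0 0; 0.35 0 80 0 0; 0.35 0 80 0 0")

```text
t: 60.9
tool_pos: [0.4246, 0.1592, 0.267]
orientation: [0.042, 3.141, -0.001]
force: [0.3, -0.2, 0.4]
opening: 0.0602
gripper_force: 0.0
```

```bash
python3 - <<'E'
from h import *
go(430,200,270); im=survey('t9')
c=im[70:290,60:450].astype(float); c=np.clip((c/150)**.6*255,0,255).astype(np.uint8)
cv2.imwrite('pics/t9c.png',cv2.resize(c,None,fx=2,fy=2,interpolation=cv2.INTER_CUBIC))
E
```

```text
pos [424.6 159.2 267. ] a 178.5 -> shift [-4.3 40.9 -3. ] turn 0 dist 41.0 F [ 0.3 -0.2  0.4] t 60.9 q6 -1.3 op 0.0602
griddle arepa (array([ 412.2, -334.6]), array([76.1, 40.9]), -1.0)
griddle arepa (array([ 551.7, -338.4]), array([116.8,  40.9]), -2.3)
griddle arepa (array([ 554.8, -209.6]), array([116.9,  41. ]), -1.9)
handle (array([629.8,   2.9]), array([134.2,  21.6]), 2.5)
bristle (array([518.4,  -2.1]), array([39.6, 34.7]), 2.0)
```

View pics/t9c.png

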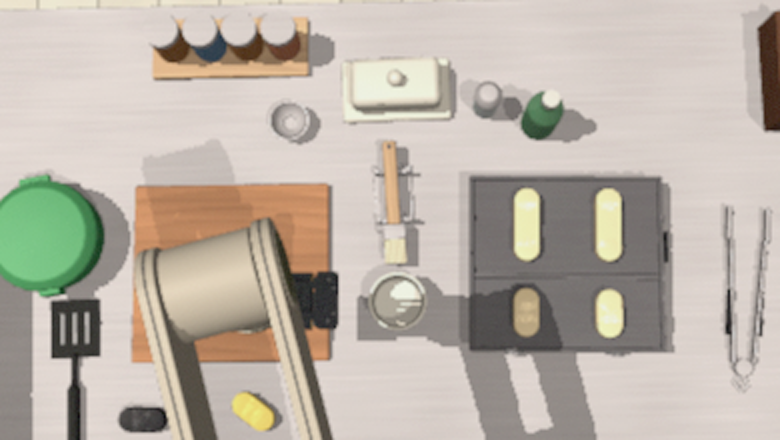

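All four arepas lie on the griddle at crop positions (527,224), (609,224), (526,312) and (609,312), clear of ridge and rim. The brush is in its rest, the cup is unmoved and the gripper is free, so I hand in.

arm_command(increments="0.35 0 0 0 0; 0.35 0 0 0 0; 0.35 0 0 0 0; 0.35 0 0 0 0")

```text
t: 61.35
tool_pos: [0.4247, 0.1597, 0.2667]
orientation: [0.043, 3.141, -0.0]
force: [-0.5, 0.0, -0.8]
opening: 0.0601
gripper_force: 0.0
```

```bash
python3 -c "
from h import *
print(robot.close_job())"
```

```text
the job is handed in; nothing more can be done
None
```

The job is handed in at 61 s (no verdict was returned): both zones oiled, each after a dip, the brush laid back in its rest, then both long arepas loaded in the rear zone and both short ones in the front, clear of ridge, rim and each other.

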